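# Pack the brass blanks, then hold the filing-box lid at its index

## Task

Stack the two loose brass blanks squarely, edges flush, on the blank lying on the cork mat, laying them down rather than dropping them. Then lift the sprung lid of the filing box by its handle until its yellow pointer meets the red index, not swinging it well past, and keep holding it there so that the fitter can carry the pack in: finish with the lid still in the gripper. Leave the index as it is set and the bocal, sizing stick, tube cutter and ferrules where they lie.

Things in the scene. Friction and masses are not known exactly. Their poses are not given: they have to be found in the camera images.
- blank_a: The sheet-brass blank, a plain flat rectangular plate 80 x 50 x 6 mm, 0.2 kg, that lies on the cork mat and is the bottom of the pack. Origin: centre of its underside; x along the 80 mm side, y along the 50 mm side, z up (a half turn makes no difference).
- blank_b: A loose sheet-brass blank, a plain flat rectangular plate 80 x 50 x 6 mm, 0.2 kg, lying flat on the bench. Origin: centre of its underside; x along the 80 mm side, y along the 50 mm side, z up (a half turn makes no difference). It and blank_c are alike and may go on in either order.
- blank_c: The other loose sheet-brass blank, a plain flat rectangular plate 80 x 50 x 6 mm, 0.2 kg, lying flat on the bench. Origin: centre of its underside; x along the 80 mm side, y along the 50 mm side, z up (a half turn makes no difference).
- mat: Cork mat fixed to the bench, 130 x 100 x 3 mm, top 3 mm above the bench. Origin: centre of its underside.
- filing_box: Fixed filing box: a blue-grey sheet-steel box 240 (x) x 300 (y) x 106 mm high with a fan housing on its back and a clear, aluminium-framed lid on top. Its front is its -x side and faces roughly towards the robot. Origin: centre of its underside. At its +y end a grey quadrant arc with 5 degree marks stands up beside the lid to 215 mm above the bench; with the red index outside it, this reaches 34 mm beyond the box's +y wall.
- lid (a joint): Angle of the box's lid in rad: 0 shut, growing as the front edge rises about the hinge along the back rim. A spring in the hinge always pulls it shut: 6 to 7 N straight up at the handle starts it, 9 to 16 N straight up holds it at the angles asked. Let go, it closes. It can open to 1.2.
- lid_handle (a point): Middle of the lid's handle: a black round bar 12 mm thick and 120 mm long, along the box's y, on a post at each end, above the lid's front edge; its axis is 40 mm above the lid's top face, so it can be pinched from above across the bar. It moves with the lid on a circle about lid_hinge. Axes are those of the lid: with the lid shut, those of the box; at lid angle t they are turned by t about the box's y axis.
- lid_hinge (a point): Middle of the lid's hinge axis, which runs along the box's y axis, 112 mm above the bench. Axes are those of the box. With the lid shut, lid_handle is 225 mm in front of this point (box -x) and 47 mm above it.
- lid_pointer (a point): Tip of the yellow pointer pin on the lid's +y edge, 125 mm from the hinge axis; at lid angle 0 it is straight in front of the hinge (box -x), at the hinge's height.
- index_tip (a point): The mark on the red index: a thin red arm on the outside (+y) of the quadrant, pivoted on the hinge line, with a red knob 18 mm in diameter and 18 mm long at its end, its axis 145 mm from the hinge axis. This point is 125 mm from the hinge axis. The pointer meets it when the lid angle equals joint index. Its own axes turn with the index: x along its arm back towards the hinge, z the way it travels as its angle grows.
- index (a joint): Angle at which the red index is set, in rad, on the same scale as joint lid (0 level in front of the hinge, growing upward), 0.40 to 0.75. It stays by friction.
- bocal: Silver bocal (curved bassoon tube), about 195 x 130 mm, 15 mm high, lying flat. Origin near its middle. A bystander.
- cork_stick: Walnut cork sizing stick with stepped end, 190 x 20 x 16 mm, along its x. Origin: underside, near the middle. A bystander.
- tube_cutter: Chrome tube cutter, 116 x 44 x 23 mm, lying on its side. Origin: underside, near the middle. A bystander.
- ferrule_1: Bronze tip ferrule, a short tube 14 mm in diameter and 18 mm high, standing on end. Origin: centre of its underside. A bystander.
- ferrule_2: The second such ferrule, a bystander.
Not all that is in view belongs to the job. What is shaped like the blank_b but grey is not meant. Leave any blue or white look-alike of the blank_c alone.

How it is judged:
By the outcome, as a careful person would: the job done as asked, in the order asked, and still so for the second after the job is handed in, while the arm keeps its last pose, push and grip.
It also fails if it takes over 70 s, if anything falls off the work surface, if the arm or the gripper's body presses on something with over 40 N, if the wrist force passes 120 N, or if a joint passes its speed limit or range.

## Robot

A 6-joint arm with a two-finger parallel gripper is mounted at the origin on the work surface. World frame = base frame: x ahead of the robot, y to its left, z up, the work surface at z = 0. Lengths are in m, angles in rad, forces in N, time in s.
With the tool pointing down it reaches from about 0.375 to 0.9 m from the base axis. Payload 3.1 kg.
Tool frame: the origin (TCP) lies midway between the tips of the shut fingers; the grasp point (between the pads) lies 19 mm behind it; z points along the fingers, y is the direction in which the jaws open and shut (so a half turn about z gives the same grasp; the last joint's range is limited). The gripper opens to 87 mm and grips with 3 to 60 N. Pads are 19 mm wide; open, the fingers measure 117 mm over their backs; the gripper's body (75 mm by 190 mm) begins 51 mm behind the grasp point.
Start: joints at [1.139, 0.527, 1.433, -0, 1.181, -0.178], TCP at [0.157, 0.605, 0.223] pointing down, gripper open.
Joint ranges: [-3.08, 3.08], [-0.75, 2.2], [0.22, 2.44], [-1.43, 4.57], [0, 2.65], [-2.85, 2.85]. Speed limits (rad/s): [2.79, 2.79, 3.14, 3.14, 3.14, 3.14].

## Interface

Orientations are given as a unit quaternion [x, y, z, w].
In Python, from rig import robot gives the robot as it stands.
- The arm moves only by the tool move_arm, never from a script. Its argument "rows" is one flat list of numbers, 7 for each row, row after row: the shift along the world's x, y, z in mm, then the turn, a rotation vector about the world's x, y, z in rad, then the closure, from 0 (fully open) to 1 (shut). A call has 1 to 12 rows; each row shifts and turns the commanded pose from where the row before left it; what a row does not reach is not made up. A row lasts 1/10 s, in which the tool goes at most 50 mm and 8.59 degrees, less where a joint would pass 70% of its speed; a pose out of reach is approached as far as the arm can. A call with a gripper value outside its range is refused whole. The fingers move at their own pace and stop on an object; "grip_force" is the grip in N (left out, the last holds). Time passes only in rows, so rows that do not move let the fingers close. It gives the time, the measured TCP pose, the force and the opening at its end, in the units of the state.
- robot.get_obs(): the state, without advancing time (a new reading comes with each control period).
- robot.camera(name): name is "scene" or "top"; returns a dict with "color" (480x640x3 uint8, red, green, blue), "z_map" (480x640 float32, m along the optical axis (not along the pixel's ray), 0 where there is no reading), "camera_matrix" (3x3 intrinsics, pixels), "distortion" ([k1, k2, p1, p2, k3] as OpenCV has them; the pictures are not rectified), "R" (3x3) and "t" (3): a world point X has camera coordinates R X + t. Camera axes: x right, y down, z forward; pixel columns grow to the right and rows downward; lengths in m; the calibration is good to about 2 mm. A picture is of the moment at which its call begins.
- robot.hand_in(): hands the job in, once; it reports no verdict.
Trained networks look in the newest picture that a camera, given by its name, has taken for a name from the list of things; names that differ only in an ending like _2 or _b are one class to them, and where a whole thing is asked for, a point or a joint stands for the part that bears it (a point fixed in the world has none). Each returns a list of dicts, best first, with "conf" (0 to 1); they miss things now and then, are a little off and sometimes report something else, mostly with a low value. They report only what shows in the picture. A call takes as long as a camera call. They do not tell look-alikes from the thing itself.
- robot.search_frame(camera, thing): "at" ([column, row] in pixels, amid what is visible of it).
- robot.spot_point(camera, thing): "at" ([column, row] in pixels: a listed point, or the origin of a listed thing).
The state is a dict: "time": time; "q": joint angles; "joint_velocities": joint speeds; "joint_torque": joint torques, N m; "position": TCP position; "tool_rot": TCP orientation; "ft_force": force on the tool from outside, world axes, zero at the start; "moment": the same for the moment, N m; "grip_width": finger opening in m.
Only numpy, scipy, OpenCV 4.12 (cv2) and the standard library are available. Lean on these libraries where they do the work, as an engineer would, in place of code of your own. Each camera call takes 0.05 s, during which the arm holds its last target.

## Working session

There is one attempt and no reset: what is moved stays moved. The work goes in short steps, Python scripts to look and compute and a tool call to move; the robot and the scene stay as the last step left them, time stands still between calls to the robot, and variables do not carry over. Pictures are saved under pics/ and viewed, and the job is handed in when it is done.

Besides the shell and the picture viewer there is one more tool, called after ">>>" by a JSON object that holds its "method" and its "body". move_arm: Moves the arm, as the interface text tells. Its arguments: {"type":"object","properties":{"rows":{"type":"array","items":{"type":"number"}},"grip_force":{"type":"number"}},"required":["rows"]}

```bash
ls; mkdir -p pics; cat > h.py <<'E'
import numpy as np,cv2,json,pickle
from rig import robot
def take(n,tag=None):
    c=robot.camera(n); pickle.dump(c,open(f'{n}.pkl','wb'))
    if tag: cv2.imwrite(f'pics/{tag}.png',cv2.cvtColor(c['color'],cv2.COLOR_RGB2BGR))
    return c
def ray(c,uv):
    K=np.array(c['camera_matrix'],float);d=np.array(c['distortion'],float)
    p=cv2.undistortPoints(np.array(uv,float).reshape(-1,1,2),K,d).reshape(-1,2)
    R=np.array(c['R']);t=np.array(c['t'])
    o=-R.T@t; dirs=np.c_[p,np.ones(len(p))]@R
    return o,dirs
def onz(c,uv,z):
    o,d=ray(c,uv); s=(z-o[2])/d[:,2]; return o+d*s[:,None]
def depthpt(c,uv):
    o,d=ray(c,uv); uv=np.array(uv).reshape(-1,2)
    z=np.array([np.median(c['z_map'][int(v)-1:int(v)+2,int(u)-1:int(u)+2]) for u,v in uv]); return o+d*z[:,None]
def cloud(c):
    h,w=c['z_map'].shape
    u,v=np.meshgrid(np.arange(w),np.arange(h)); uv=np.c_[u.ravel(),v.ravel()]
    o,d=ray(c,uv); P=o+d*c['z_map'].reshape(-1,1); P[c['z_map'].ravel()==0]=np.nan
    return P.reshape(h,w,3)
def proj(c,X):
    rv=cv2.Rodrigues(np.array(c['R'],float))[0]
    return cv2.projectPoints(np.array(X,float).reshape(-1,1,3),rv,np.array(c['t'],float),np.array(c['camera_matrix'],float),np.array(c['distortion'],float))[0].reshape(-1,2)
E
python3 - <<'E'
from h import *
np.set_printoptions(precision=4,suppress=True)
for n in ['top','scene']:
    c=take(n,n+'0')
    for k in ['blank_a','mat','filing_box','lid_handle','lid_hinge','lid_pointer','index_tip']:
        r=robot.spot_point(n,k); print(n,k,[(np.round(x['at'],1),round(x['conf'],2)) for x in r])
print(robot.get_obs())
E
```

```text
pics
top blank_a [(array([427.4, 268.3]), 0.97), (array([422.9, 310.8]), 0.94), (array([467.7, 285.9]), 0.86), (array([406.1, 230.4]), 0.81), (array([365.9, 270.7]), 0.77), (array([323.4, 223.3]), 0.7), (array([466.8, 330.9]), 0.6)]
top mat [(array([362.7, 272.4]), 0.68)]
top filing_box [(array([240.2, 225.6]), 0.59), (array([232.8, 247.3]), 0.58)]
top lid_handle [(array([406.7, 180.3]), 0.69), (array([232.5, 250.2]), 0.64)]
top lid_hinge [(array([233.7, 177.1]), 0.66), (array([173.2, 209.2]), 0.59), (array([343.2, 198.2]), 0.35)]
top lid_pointer [(array([180.1, 217.7]), 0.7)]
top index_tip [(array([172.9, 207.8]), 0.53)]
scene blank_a [(array([315.8, 307.9]), 0.91), (array([251.7, 215.7]), 0.87), (array([219.3, 273. ]), 0.83), (array([222. , 194.9]), 0.68), (array([221.7, 237.3]), 0.64), (array([191.3, 217. ]), 0.62), (array([448.6, 248.2]), 0.5)]
scene mat [(array([289.6, 251.9]), 0.9)]
scene filing_box [(array([426.6, 339.1]), 0.72), (array([239.3, 352. ]), 0.66)]
scene lid_handle [(array([448.5, 249.4]), 0.78), (array([424.4, 345.2]), 0.73)]
scene lid_hinge [(array([424.8, 344.6]), 0.56)]
scene lid_pointer [(array([522.4, 320.8]), 0.59)]
scene index_tip [(array([533.5, 300.1]), 0.53)]
{'time': 0.8, 'q': array([ 1.1385,  0.5274,  1.4327,  0.    ,  1.1814, -0.1785]), 'joint_velocities': array([-0.0019, -0.0002,  0.0004,  0.0001,  0.0019,  0.0013]), 'joint_torque': array([ -0.0005, -43.9962, -17.6976,   0.0633,   0.0503,  -0.    ]), 'position': array([0.1569, 0.605 , 0.2226]), 'tool_rot': array([0.1266, 0.992 , 0.0001, 0.    ]), 'ft_force': array([ 0.0663, -0.3594, -0.7593]), 'moment': array([0.0488, 0.0095, 0.0257]), 'grip_width': 0.08697720155127672}
```

View pics/top0.png

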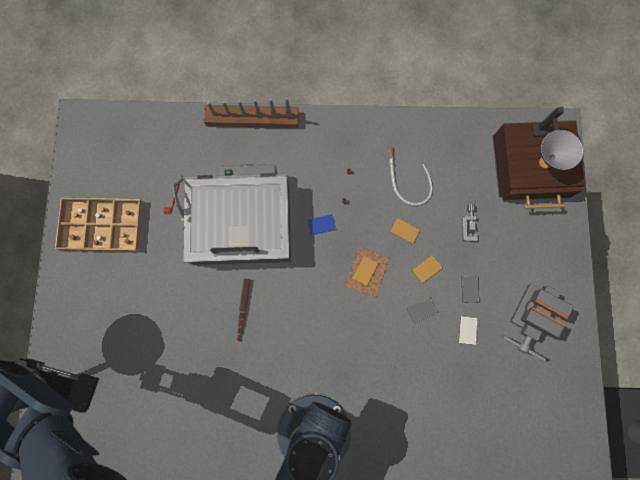

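View pics/scene0.png

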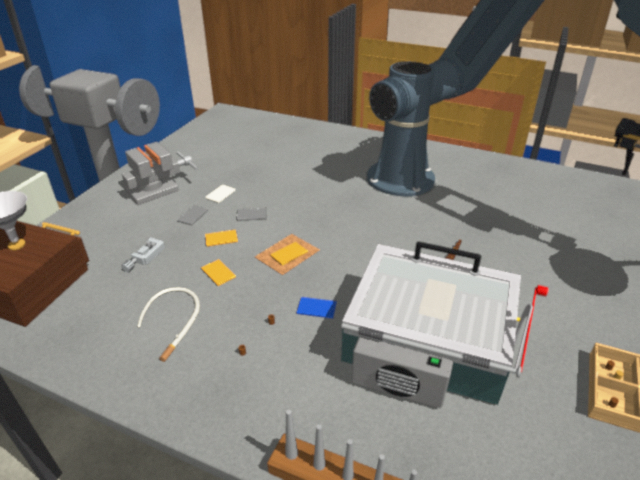

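Top view: brass candidates are (406,230) and (427,268), with another on the mat at (366,270). Grey look-alikes are at (423,310) and (470,289), white at (468,331), blue at (323,224). The two loose brass-coloured ones fit; I'll confirm them in a crop and measure.

```bash
cat > rect.py <<'E'
from h import *
def brass(c,name,zt,seeds):
    # segment brass by chroma, return rectangles in world at plane zt (per seed)
    hsv=cv2.cvtColor(c['color'],cv2.COLOR_RGB2HSV)
    m=((hsv[...,0]>=15)&(hsv[...,0]<=26)&(hsv[...,1]>165)&(hsv[...,2]>120)).astype(np.uint8)
    n,l,s,ce=cv2.connectedComponentsWithStats(m)
    out=[]
    for sd,z in zip(seeds,zt):
        k=l[int(sd[1]),int(sd[0])]
        mm=(l==k).astype(np.uint8)
        if k==0: out.append(None);continue
        ct=max(cv2.findContours(mm,cv2.RETR_EXTERNAL,cv2.CHAIN_APPROX_NONE)[0],key=len).reshape(-1,2)
        # area-moment rectangle: rectify finely
        v,u=np.nonzero(mm)
        P=onz(c,np.c_[u,v],z)[:,:2]
        cen=P.mean(0); C=np.cov((P-cen).T); w,V=np.linalg.eigh(C)
        r=cv2.minAreaRect((onz(c,ct,z)[:,:2]*1e4).astype(np.float32))
        a=np.arctan2(V[1,1],V[0,1])
        ra=np.deg2rad(r[2]) if r[1][0]>r[1][1] else np.deg2rad(r[2]+90)
        out.append((np.round(cen,4),np.round(np.sqrt(12*w[::-1]),4),round(((a+np.pi/2)%np.pi-np.pi/2),3),'mar',np.round(np.array(r[0])/1e4,4),np.round(np.array(r[1])/1e4,4),round(((ra+np.pi/2)%np.pi-np.pi/2),3),len(u)))
    return out
E
python3 - <<'E'
from rect import *
np.set_printoptions(precision=4,suppress=True)
S={'top':[(406,230),(427,268),(366,270)],'scene':[(219,272),(221,238),(289,252)]}
for n in ['top','scene']:
    c=pickle.load(open(n+'.pkl','rb'))
    for s,x in zip(S[n],brass(c,n,[.006,.006,.009],S[n])): print(n,s,x, depthpt(c,[s])[0])
c=pickle.load(open('top.pkl','rb'))
print('campos',-np.array(c['R']).T@c['t'])
im=cv2.cvtColor(c['color'],cv2.COLOR_RGB2BGR)
a=cv2.resize(im[200:350,300:500],None,fx=4,fy=4,interpolation=cv2.INTER_CUBIC)
cv2.imwrite('pics/crop0.png',a)
c=pickle.load(open('scene.pkl','rb'));print('campos',-np.array(c['R']).T@c['t'])
im=cv2.cvtColor(c['color'],cv2.COLOR_RGB2BGR)
cv2.imwrite('pics/crop1.png',cv2.resize(im[230:410,330:570],None,fx=3.3,fy=3.3,interpolation=cv2.INTER_CUBIC))
E
```

```text
top (406, 230) None [ 0.6025 -0.276   0.0059]
top (427, 268) None [ 0.4837 -0.3387  0.0074]
top (366, 270) None [ 0.4738 -0.1503  0.0114]
scene (219, 272) (array([ 0.6047, -0.2713]), array([0.0785, 0.0469]), np.float64(1.058), 'mar', array([ 0.6036, -0.2719]), array([0.078 , 0.0477]), np.float64(1.106), 428) [ 0.6044 -0.2681  0.0073]
scene (221, 238) (array([ 0.4858, -0.3387]), array([0.0774, 0.0481]), np.float64(-0.903), 'mar', array([ 0.4854, -0.3386]), array([0.0481, 0.0773]), np.float64(-0.922), 335) [ 0.4873 -0.3365  0.0068]
scene (289, 252) (array([ 0.4765, -0.1481]), array([0.0816, 0.0531]), np.float64(-0.418), 'mar', array([ 0.4761, -0.1474]), array([0.0533, 0.0818]), np.float64(-0.458), 447) [ 0.4736 -0.148   0.0099]
campos [ 0.2858 -0.0151  1.5579]
campos [1.3444 0.3164 0.7917]
```

View pics/crop0.png

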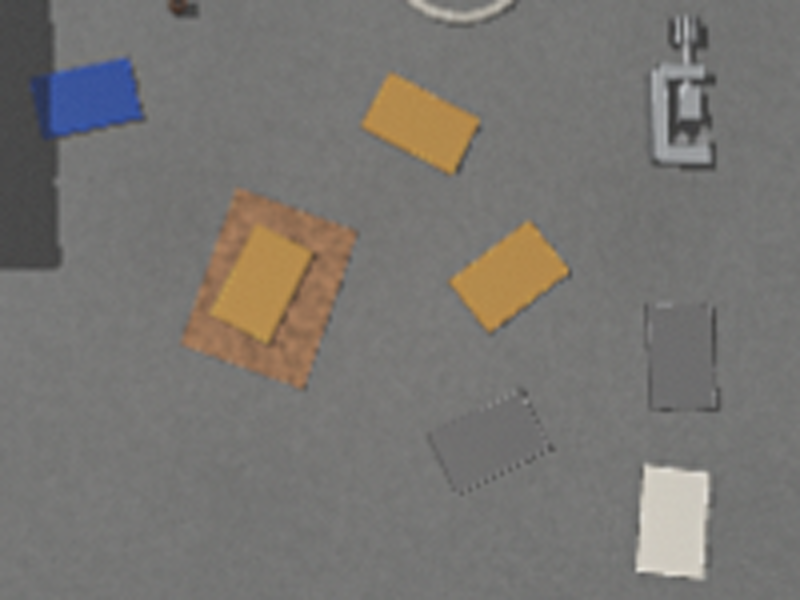

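View pics/crop1.png

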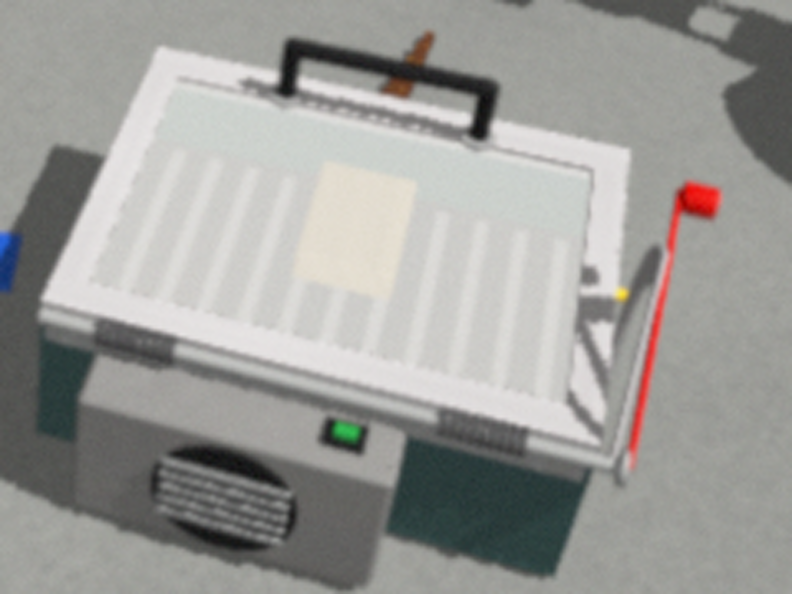

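The crop confirms it: two plain brass plates, at top (406,230) and (427,268), and blank_a on the cork at (366,270). The grey, white and blue ones are decoys. Next I'll refine the segmentation.

```bash
python3 - <<'E'
from h import *
c=pickle.load(open('top.pkl','rb'));h=cv2.cvtColor(c['color'],cv2.COLOR_RGB2HSV)
for u,v in [(406,230),(427,268),(366,270),(355,280),(377,262),(372,285),(365,253)]: print('top',u,v,h[v-1:v+2,u-1:u+2].reshape(-1,3).mean(0).round())
c=pickle.load(open('scene.pkl','rb'));h=cv2.cvtColor(c['color'],cv2.COLOR_RGB2HSV)
for u,v in [(219,272),(221,238),(289,252),(268,258),(309,250)]: print('sc',u,v,h[v-1:v+2,u-1:u+2].reshape(-1,3).mean(0).round())
E
```

```text
top 406 230 [ 18. 146. 179.]
top 427 268 [ 18. 147. 179.]
top 366 270 [ 18. 146. 182.]
top 355 280 [ 15. 123. 157.]
top 377 262 [ 15. 125. 156.]
top 372 285 [ 13. 111. 156.]
top 365 253 [ 13. 110. 156.]
sc 219 272 [ 21. 194. 238.]
sc 221 238 [ 21. 193. 238.]
sc 289 252 [ 21. 195. 238.]
sc 268 258 [ 14. 135. 218.]
sc 309 250 [ 15. 137. 219.]
```

```bash
cat > fit.py <<'E'
from h import *
from scipy.optimize import minimize
def box(x,y,th,z0,z1,L=.08,W=.05):
    a=np.array([[1,1],[1,-1],[-1,-1],[-1,1]])*[L/2,W/2]
    R=np.array([[np.cos(th),-np.sin(th)],[np.sin(th),np.cos(th)]])
    p=a@R.T+[x,y]
    return np.r_[np.c_[p,np.full(4,z0)],np.c_[p,np.full(4,z1)]]
def fit(cams,x0,z0,z1,bgs,fgs=None,marg=8):
    # joint or single-camera silhouette fit; bgs: list of bg colors
    data=[]
    for c,bg in zip(cams,bgs):
        uv=proj(c,box(*x0,z0,z1)); a=np.floor(uv.min(0)-marg).astype(int);b=np.ceil(uv.max(0)+marg).astype(int)
        im=cv2.GaussianBlur(c['color'],(0,0),.01)[a[1]:b[1],a[0]:b[0]].astype(float)
        ctr=proj(c,[[x0[0],x0[1],z1]])[0].astype(int)
        fg=np.median(c['color'][ctr[1]-2:ctr[1]+3,ctr[0]-2:ctr[0]+3].reshape(-1,3),0).astype(float)
        dch=fg-bg; 
        # chroma-ish: use r-b and g-b channels to ignore brightness
        M=np.array([[1,0,-1],[0,1,-1.]])
        d=M@dch; p=np.clip(((im-bg)@M.T)@d/(d@d),0,1.0)
        data.append((c,a,p))
    S=8
    def cost(q):
        e=0
        for c,a,p in data:
            uv=proj(c,box(*q,z0,z1))-a+.5
            h=cv2.convexHull((uv*S*16).astype(np.int32))
            m=np.zeros((p.shape[0]*S,p.shape[1]*S),np.float32)
            cv2.fillPoly(m,[h],1,shift=4)
            m=cv2.GaussianBlur(m,(0,0),S*.5)
            m=cv2.resize(m,(p.shape[1],p.shape[0]),interpolation=cv2.INTER_AREA)
            e+=((m-p)**2).sum()
        return e
    best=None
    for s in [(.004,.004,.06),(-.004,.004,-.06)]:
        sim=np.array([x0]+[np.array(x0)+np.eye(3)[i]*s[i] for i in range(3)])
        r=minimize(cost,x0,method='Nelder-Mead',options=dict(initial_simplex=sim,xatol=1e-5,fatol=1e-3,maxiter=300))
        if best is None or r.fun<best.fun: best=r
    return best.x,best.fun
E
python3 - <<'E'
from fit import *
T=pickle.load(open('top.pkl','rb'));S=pickle.load(open('scene.pkl','rb'))
def med(c,pts): return np.median([c['color'][v,u] for u,v in pts],0).astype(float)
gT=med(T,[(390,310),(440,245),(395,250),(415,290)]);gS=med(S,[(240,255),(190,250),(245,290),(200,225)])
cT=med(T,[(355,280),(377,262),(372,285),(365,253)]);cS=med(S,[(268,258),(309,250),(300,262),(285,241)])
for nm,x0,z0,z1,bt,bs in [('mat',(.476,-.148,-.43),.003,.009,cT,cS),('b',(.604,-.272,1.08),0,.006,gT,gS),('c',(.486,-.3387,-.91),0,.006,gT,gS)]:
    for l,cs,bg in [('T',[T],[bt]),('S',[S],[bs]),('TS',[T,S],[bt,bs])]:
        x,f=fit(cs,x0,z0,z1,bg); print(nm,l,np.round(x,4),round(f,2))
E
```

```text
mat T [ 0.4741 -0.1471 -0.4762] 8.85
mat S [ 0.4705 -0.1499 -0.4392] 15.15
mat TS [ 0.4727 -0.1477 -0.4642] 39.27
b T [ 0.602  -0.272   1.0919] 1.77
b S [ 0.6002 -0.2745  1.0849] 8.1
b TS [ 0.6012 -0.2729  1.0872] 16.58
c T [ 0.4827 -0.3387 -0.9173] 1.45
c S [ 0.4807 -0.3417 -0.9135] 5.69
c TS [ 0.4821 -0.3396 -0.9142] 15.76
```

>>> {"method": "move_arm", "body": {"rows": [22.2,-43.9,5,0,0,-0.09,0,22.2,-43.9,5,0,0,-0.09,0,22.2,-43.9,5,0,0,-0.09,0,22.2,-43.9,5,0,0,-0.09,0,22.2,-43.9,5,0,0,-0.09,0,22.2,-43.9,5,0,0,-0.09,0,22.2,-43.9,5,0,0,-0.09,0,22.2,-43.9,5,0,0,-0.09,0,22.2,-43.9,0,0,0,-0.09,0,22.2,-43.9,0,0,0,-0.09,0,22.2,-43.9,0,0,0,-0.09,0,22.2,-43.9,0,0,0,-0.09,0], "grip_force": 25}}

```text
time: 2.0
position: [0.424, 0.0762, 0.263]
tool_rot: [0.62, 0.784, 0.0, 0.0]
ft_force: [-0.4, 0.7, -0.8]
grip_width: 0.087
```

>>> {"method": "move_arm", "body": {"rows": [22.2,-43.9,0,0,0,-0.09,0,22.2,-43.9,0,0,0,-0.09,0,22.2,-43.9,0,0,0,-0.09,0,22.2,-43.9,0,0,0,-0.09,0,22.2,-43.9,-10,0,0,-0.09,0,22.2,-43.9,-10,0,0,-0.09,0,22.2,-43.9,-10,0,0,-0.09,0,22.2,-43.9,-10,0,0,-0.09,0,0,0,-45,0,0,0,0,0,0,-45,0,0,0,0,0,0,0,0,0,0,0]}}

```text
time: 3.1
position: [0.5958, -0.2699, 0.1256]
tool_rot: [0.856, 0.517, -0.003, -0.007]
ft_force: [-1.5, 0.2, -0.5]
grip_width: 0.0869
```

```bash
python3 - <<'E'
from h import *
c=take('top','top1');o=robot.get_obs()
print(o['position'],o['tool_rot'],o['ft_force'],o['time'])
R=o['tool_rot'];a=2*np.arctan2(R[1],R[0])-np.pi/2;print('jaw',a)
im=cv2.cvtColor(c['color'],cv2.COLOR_RGB2BGR)
cv2.imwrite('pics/crop2.png',cv2.resize(im[170:320,320:520],None,fx=4,fy=4,interpolation=cv2.INTER_CUBIC))
E
```

```text
[ 0.5981296  -0.27095534  0.12940698] [ 0.85576678  0.51734369 -0.00180201 -0.00393356] [ 1.21498235 -0.58697243  0.36184407] 3.15
jaw -0.48329688885135536
```

View pics/crop2.png

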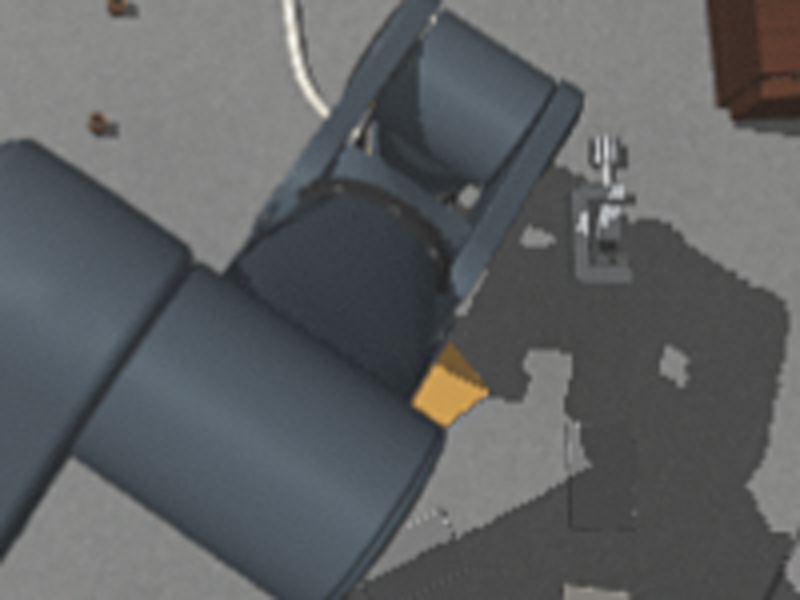

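>>> {"method": "move_arm", "body": {"rows": [0,0,-40,0,0,0,0,0,0,-40,0,0,0,0,0,0,-20,0,0,0,0,0,0,0,0,0,0,0,0,0,0,0,0,0,0,0,0,0,0,0,0,0,0,0,0,0,0,0,0]}}

```text
time: 3.85
position: [0.6021, -0.2732, 0.0354]
tool_rot: [0.856, 0.518, 0.001, 0.002]
ft_force: [1.1, -0.3, 0.2]
grip_width: 0.0872
```

```bash
python3 - <<'E'
from h import *
c=take('scene','scene1');o=robot.get_obs()
print(o['position'],o['tool_rot'],o['ft_force'],o['time'])
im=cv2.cvtColor(c['color'],cv2.COLOR_RGB2BGR)
cv2.imwrite('pics/crop3.png',cv2.resize(im[160:310,120:320],None,fx=4,fy=4,interpolation=cv2.INTER_CUBIC))
E
```

```text
[ 0.60175296 -0.27301082  0.03491957] [8.55655765e-01 5.17542028e-01 7.85115710e-04 1.68672267e-03] [0.00323695 0.05004837 0.71027486] 3.9
```

View pics/crop3.png

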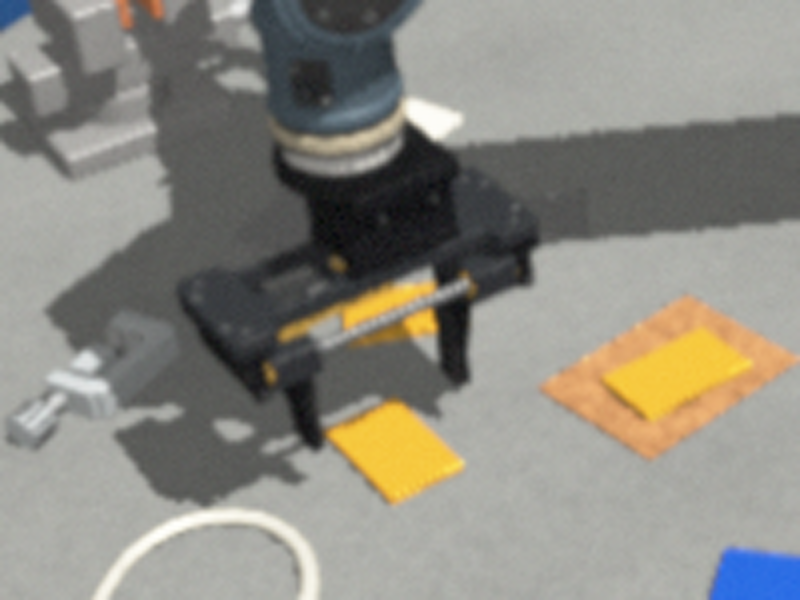

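>>> {"method": "move_arm", "body": {"rows": [0,0,-20,0,0,0,0,0,0,-11,0,0,0,0,0,0,0,0,0,0,0,0,0,0,0,0,0,0,0,0,0,0,0,0,0]}}

```text
time: 4.4
position: [0.6006, -0.2724, 0.002]
tool_rot: [0.856, 0.517, 0.0, 0.0]
ft_force: [-0.4, -0.2, -0.4]
grip_width: 0.0868
```

>>> {"method": "move_arm", "body": {"rows": [0,0,0,0,0,0,0.3,0,0,0,0,0,0,0.5,0,0,0,0,0,0,0.8,0,0,0,0,0,0,1,0,0,0,0,0,0,1,0,0,0,0,0,0,1,0,0,0,0,0,0,1]}}

```text
time: 5.1
position: [0.6006, -0.2724, 0.0017]
tool_rot: [0.856, 0.517, 0.0, 0.0]
ft_force: [-0.4, -0.2, 0.3]
grip_width: 0.0493
```

```bash
python3 - <<'E'
from h import *
o=robot.get_obs();print(o['position'],o['tool_rot'],o['ft_force'],o['grip_width'],o['time'])
E
```

```text
[ 0.60057531 -0.27237493  0.00170387] [8.55702341e-01 5.17468357e-01 2.89281550e-05 3.94788351e-05] [-0.35484565 -0.16598321  0.25855692] 0.04931779615830677 5.1
```

>>> {"method": "move_arm", "body": {"rows": [0,0,20,0,0,0,1,0,0,40,0,0,0,1,-12.7,12.4,0,0,0,0.132,1,-12.7,12.4,0,0,0,0.132,1,-12.7,12.4,0,0,0,0.132,1,-12.7,12.4,0,0,0,0.132,1,-12.7,12.4,0,0,0,0.132,1,-12.7,12.4,0,0,0,0.132,1,-12.7,12.4,0,0,0,0.132,1,-12.7,12.4,0,0,0,0.132,1,-12.7,12.4,0,0,0,0.132,1,-12.7,12.4,0,0,0,0.132,1]}}

```text
time: 6.3
position: [0.4728, -0.1477, 0.0615]
tool_rot: [0.356, 0.934, 0.0, -0.0]
ft_force: [0.6, 1.2, -2.9]
grip_width: 0.0496
```

>>> {"method": "move_arm", "body": {"rows": [0,0,0,0,0,0.132,1,0,0,0,0,0,0.132,1,0,0,0,0,0,0,1,0,0,0,0,0,0,1,0,0,0,0,0,0,1]}}

```text
time: 6.8
position: [0.4735, -0.1484, 0.0616]
tool_rot: [0.234, 0.972, 0.0, -0.0]
ft_force: [-0.6, -1.3, -3.2]
grip_width: 0.0494
```

```bash
cat > see.py <<'E'
from h import *
import sys
tag=sys.argv[1]
o=robot.get_obs();print(np.round(o['position'],4),np.round(o['tool_rot'],4),o['ft_force'].round(1),o['grip_width'],o['time'])
R=o['tool_rot'];print('jaw',2*np.arctan2(R[1],R[0])-np.pi/2)
b=[]
for n,(x,y,w,h) in dict(top=(310,210,133,100),scene=(210,190,133,100)).items():
    c=take(n);im=cv2.cvtColor(c['color'],cv2.COLOR_RGB2BGR)
    b.append(cv2.resize(im[y:y+h,x:x+w],None,fx=3,fy=3.,interpolation=cv2.INTER_CUBIC))
cv2.imwrite(f'pics/{tag}.png',np.hstack(b))
E
python3 see.py p1
```

```text
[ 0.4735 -0.1484  0.0616] [ 2.337e-01  9.723e-01  0.000e+00 -1.000e-04] [-0.6 -1.3 -3.2] 0.049423185249158286 6.8
jaw 1.0990455321103938
```

View pics/p1.png

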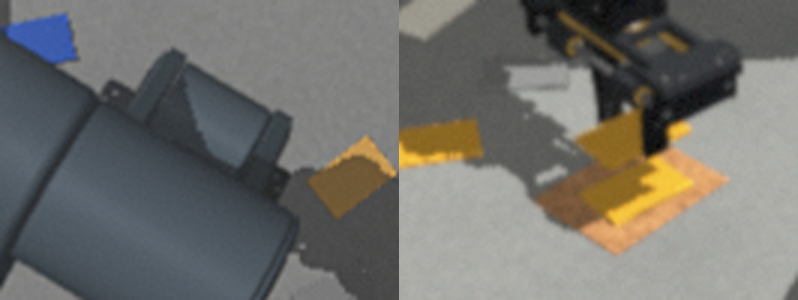

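>>> {"method": "move_arm", "body": {"rows": [0,0,-25,0,0,0,1,0,0,-18,0,0,0,1,0,0,0,0,0,0,1,0,0,0,0,0,0,1,0,0,0,0,0,0,1]}}

```text
time: 7.4
position: [0.4741, -0.1486, 0.0194]
tool_rot: [0.233, 0.973, -0.0, 0.001]
ft_force: [-0.7, 0.1, -2.3]
grip_width: 0.0493
```

```bash
python3 see.py p2; python3 - <<'E'
from h import *
c=pickle.load(open('scene.pkl','rb'));im=cv2.cvtColor(c['color'],cv2.COLOR_RGB2BGR)
cv2.imwrite('pics/p2b.png',cv2.resize(im[215:290,240:340],None,fx=8,fy=8,interpolation=cv2.INTER_CUBIC))
E
```

```text
[ 0.4741 -0.1486  0.0194] [ 2.329e-01  9.725e-01 -2.000e-04  6.000e-04] [-0.7  0.1 -2.3] 0.04931389014849722 7.4
jaw 1.1007693272704735
```

View pics/p2b.png

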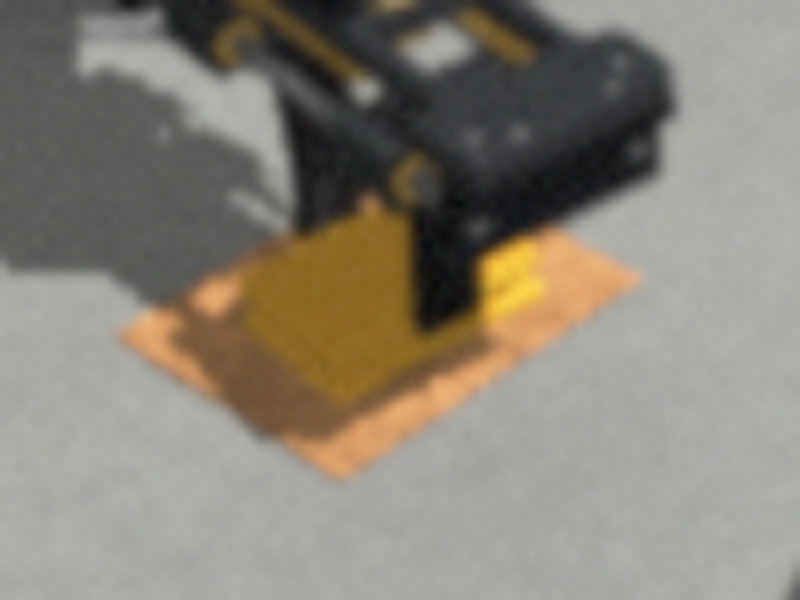

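```bash
python3 - <<'E'
from fit import *
c=pickle.load(open('scene.pkl','rb'))
f=lambda p:((proj(c,p)-[240,215])*8+4).round()
print('held',f(box(.4741,-.1486,-.470,.0177,.0237)).tolist())
print('a   ',f(box(.4741,-.1486,-.470,.003,.009)).tolist())
im=cv2.cvtColor(c['color'],cv2.COLOR_RGB2BGR)
a=cv2.resize(im[215:290,240:340],None,fx=8,fy=8,interpolation=cv2.INTER_CUBIC)
for q,col in((box(.4741,-.1486,-.470,.0177,.0237),(255,0,0)),(box(.4741,-.1486,-.470,.003,.009),(0,255,0))):
    P=f(q).astype(np.int32)
    cv2.polylines(a,[P[:4]],True,col,1);cv2.polylines(a,[P[4:]],True,col,1)
cv2.imwrite('pics/p2c.png',a)
E
```

```text
held [[335.0, 373.0], [239.0, 294.0], [446.0, 193.0], [545.0, 268.0], [334.0, 358.0], [238.0, 278.0], [446.0, 177.0], [545.0, 252.0]]
a    [[338.0, 411.0], [242.0, 331.0], [448.0, 230.0], [546.0, 305.0], [337.0, 396.0], [241.0, 316.0], [447.0, 215.0], [546.0, 290.0]]
```

View pics/p2c.png

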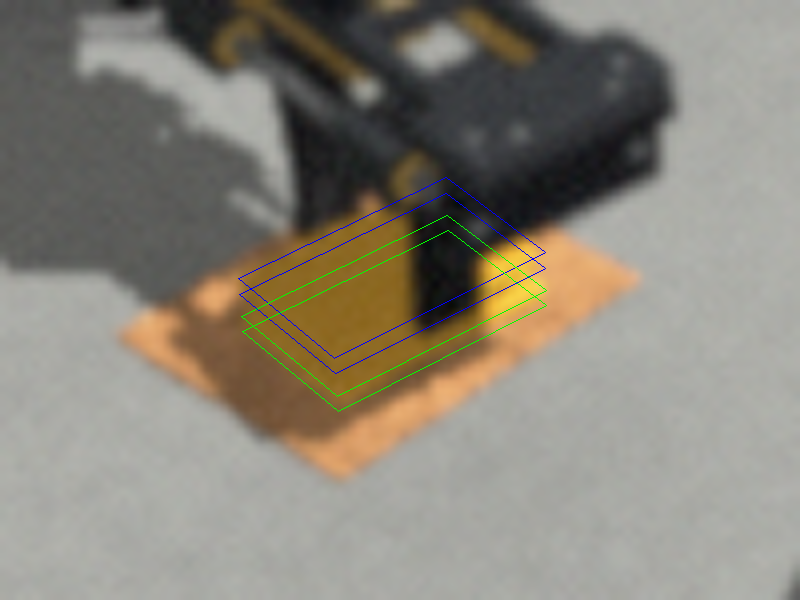

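>>> {"method": "move_arm", "body": {"rows": [0,0,-3,0,0,0,1,0,0,-3,0,0,0,1,0,0,-1.5,0,0,0,1,0,0,0,0,0,0,1,0,0,0,0,0,0,1]}}

```text
time: 8.0
position: [0.4735, -0.1483, 0.0111]
tool_rot: [0.233, 0.973, 0.0, -0.0]
ft_force: [-0.4, -0.2, -2.5]
grip_width: 0.0491
```

>>> {"method": "move_arm", "body": {"rows": [0,0,-0.7,0,0,0,1,0,0,-0.5,0,0,0,1,0,0,0,0,0,0,1]}}

```text
time: 8.3
position: [0.4736, -0.1484, 0.0106]
tool_rot: [0.233, 0.973, -0.0, 0.0]
ft_force: [-1.2, -0.4, 4.5]
grip_width: 0.0494
```

>>> {"method": "move_arm", "body": {"rows": [0,0,0,0,0,0,0.3,0,0,0,0,0,0,0.2,0,0,0,0,0,0,0.2,0,0,-3,0,0,0,0.2,0,0,-1.5,0,0,0,0.2,0,0,0,0,0,0,0.2,0,0,0,0,0,0,0.2], "grip_force": 12}}

```text
time: 9.0
position: [0.4735, -0.1483, 0.0053]
tool_rot: [0.233, 0.973, 0.0, -0.0]
ft_force: [-1.3, 0.1, 0.3]
grip_width: 0.0693
```

>>> {"method": "move_arm", "body": {"rows": [0,0,0,0,0,0,0.5,0,0,0,0,0,0,1,0,0,0,0,0,0,1,0,0,0,0,0,0,1,0,0,0,0,0,0,1]}}

```text
time: 9.5
position: [0.4735, -0.1484, 0.0056]
tool_rot: [0.233, 0.973, -0.0, 0.0]
ft_force: [0.2, -0.7, 0.1]
grip_width: 0.0498
```

>>> {"method": "move_arm", "body": {"rows": [0,0,0,0,0,0,0.3,0,0,0,0,0,0,0,0,0,20,0,0,0,0,0,0,40,0,0,0,0,1.4,-32,0,0,0,-0.074,0,1.4,-32,0,0,0,-0.074,0,1.4,-32,0,0,0,-0.074,0,1.4,-32,0,0,0,-0.074,0,1.4,-32,0,0,0,-0.074,0,1.2,-31.5,0,0,0,-0.075,0,0,0,0,0,0,0,0,0,0,0,0,0,0,0]}}

```text
time: 10.7
position: [0.4812, -0.34, 0.0652]
tool_rot: [0.442, 0.897, 0.0, -0.0]
ft_force: [-1.3, 0.8, 0.2]
grip_width: 0.0871
```

```bash
python3 see.py p3; python3 - <<'E'
from h import *
c=pickle.load(open('scene.pkl','rb'));im=cv2.cvtColor(c['color'],cv2.COLOR_RGB2BGR)
cv2.imwrite('pics/p3b.png',cv2.resize(im[190:290,180:340],None,fx=5,fy=5,interpolation=cv2.INTER_CUBIC))
E
```

```text
[ 0.4812 -0.34    0.0652] [ 4.421e-01  8.970e-01  3.000e-04 -4.000e-04] [-1.3  0.8  0.2] 0.0870918340007327 10.7
jaw 0.6550172853867839
```

View pics/p3b.png

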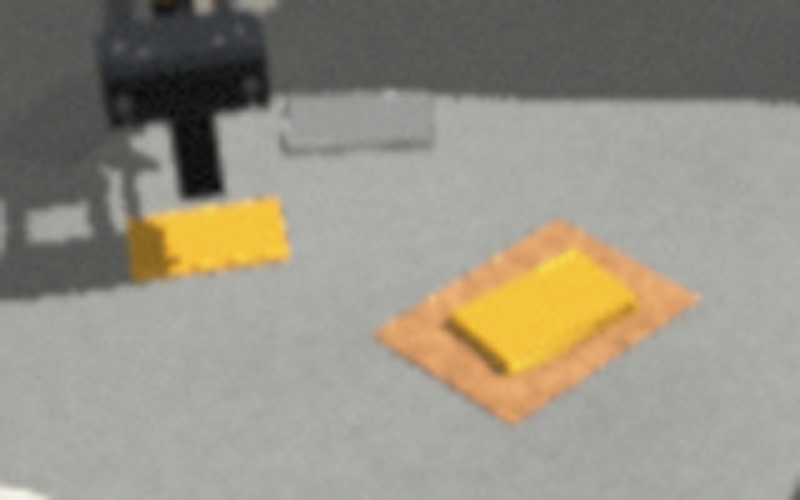

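View pics/p3.png

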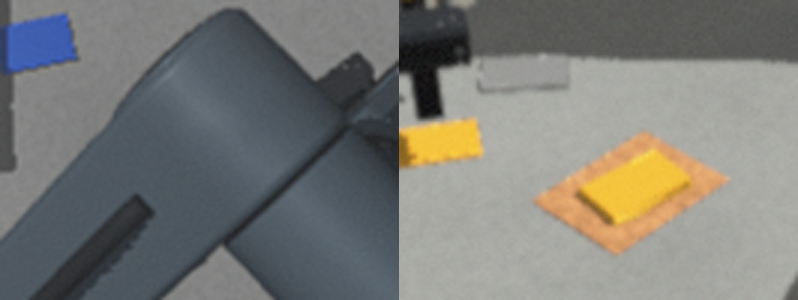

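The two-plate stack on the mat (scene ≈(289,250)) looks flush. Next I go down on blank_c: its top face is about 1 mm from the TCP target.

>>> {"method": "move_arm", "body": {"rows": [0,0,-25,0,0,0,0,0,0,-20,0,0,0,0,0,0,-12,0,0,0,0,0,0,-6.3,0,0,0,0,0,0,0,0,0,0,0,0,0,0,0,0,0,0.4,0,0,0,0,0,0,0.7,0,0,0,0,0,0,1,0,0,0,0,0,0,1,0,0,0,0,0,0,1,0,0,0,0,0,0,1,0,0,0,0,0,0,1], "grip_force": 25}}

```text
time: 12.0
position: [0.4818, -0.3399, 0.0024]
tool_rot: [0.442, 0.897, -0.0, 0.0]
ft_force: [-0.5, -0.3, 1.1]
grip_width: 0.0496
```

>>> {"method": "move_arm", "body": {"rows": [0,0,20,0,0,0,1,0,0,38,0,0,0,1,-1.4,32,0,0,0,0.074,1,-1.4,32,0,0,0,0.074,1,-1.4,32,0,0,0,0.074,1,-1.4,32,0,0,0,0.074,1,-1.4,32,0,0,0,0.074,1,-1.2,31.5,0,0,0,0.075,1,0,0,-15,0,0,0,1,0,0,-15,0,0,0,1,0,0,0,0,0,0,1,0,0,0,0,0,0,1]}}

```text
time: 13.2
position: [0.4733, -0.1483, 0.03]
tool_rot: [0.233, 0.973, 0.0, -0.001]
ft_force: [-0.5, -0.1, -1.1]
grip_width: 0.0493
```

```bash
python3 see.py p4; python3 - <<'E'
from h import *
c=pickle.load(open('scene.pkl','rb'));im=cv2.cvtColor(c['color'],cv2.COLOR_RGB2BGR)
cv2.imwrite('pics/p4b.png',cv2.resize(im[205:280,240:340],None,fx=8,fy=8,interpolation=cv2.INTER_CUBIC))
E
```

```text
[ 0.4733 -0.1483  0.03  ] [ 2.328e-01  9.725e-01  1.000e-04 -5.000e-04] [-0.5 -0.1 -1.1] 0.04933004871850361 13.2
jaw 1.1009162146556903
```

View pics/p4b.png

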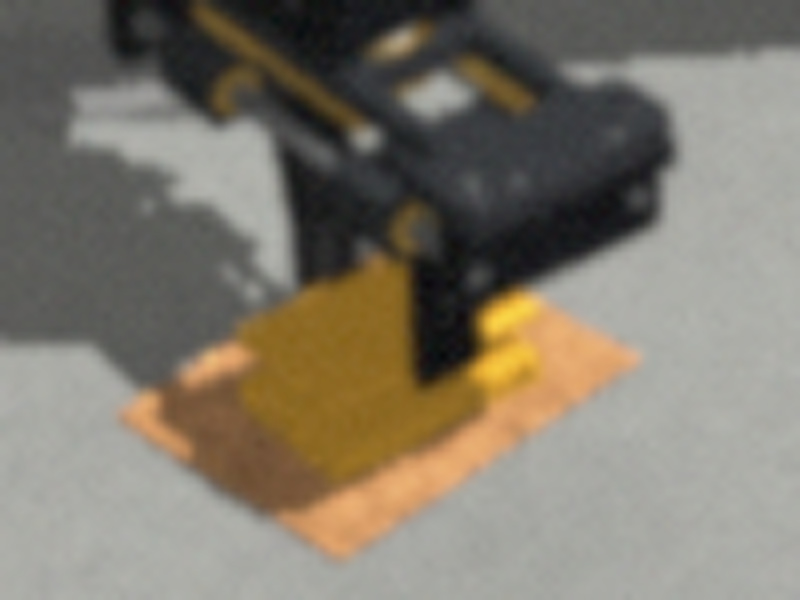

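>>> {"method": "move_arm", "body": {"rows": [0,0,-5,0,0,0,1,0,0,-4,0,0,0,1,0,0,-2,0,0,0,1,0,0,-1,0,0,0,1,0,0,0,0,0,0,1,0,0,0,0,0,0,1]}}

```text
time: 13.9
position: [0.4736, -0.1483, 0.0182]
tool_rot: [0.233, 0.973, -0.0, 0.0]
ft_force: [-0.5, 1.0, -2.2]
grip_width: 0.0494
```

>>> {"method": "move_arm", "body": {"rows": [0,0,-0.7,0,0,0,1,0,0,-0.5,0,0,0,1,0,0,0,0,0,0,1]}}

```text
time: 14.2
position: [0.4736, -0.1484, 0.0174]
tool_rot: [0.233, 0.973, -0.0, 0.0]
ft_force: [-0.2, -0.3, 2.7]
grip_width: 0.0492
```

>>> {"method": "move_arm", "body": {"rows": [0,0,0,0,0,0,0.3,0,0,0,0,0,0,0.2,0,0,0,0,0,0,0.2,0,0,-6,0,0,0,0.2,0,0,-5,0,0,0,0.2,0,0,0,0,0,0,0.2,0,0,0,0,0,0,0.5,0,0,0,0,0,0,1,0,0,0,0,0,0,1,0,0,0,0,0,0,1], "grip_force": 12}}

```text
time: 15.2
position: [0.4736, -0.1484, 0.0061]
tool_rot: [0.233, 0.973, -0.0, 0.0]
ft_force: [0.3, -0.0, -0.5]
grip_width: 0.0499
```

>>> {"method": "move_arm", "body": {"rows": [0,0,0,0,0,0,0.5,0,0,0,0,0,0,0,0,0,0,0,0,0,0,0,0,30,0,0,0,0,0,0,50,0,0,0,0,0,0,50,0,0,-0.13,0,0,0,50,0,0,-0.13,0,0,0,0,0,0,-0.13,0,0,0,0,0,0,-0.13,0,0,0,0,0,0,-0.13,0,0,0,0,0,0,-0.13,0,0,0,0,0,0,-0.13,0]}}

```text
time: 16.4
position: [0.4732, -0.1481, 0.1861]
tool_rot: [0.639, 0.77, 0.0, -0.0]
ft_force: [0.1, 0.3, -1.4]
grip_width: 0.087
```

```bash
python3 see.py p5; python3 - <<'E'
from fit import *
c=pickle.load(open('scene.pkl','rb'));im=cv2.cvtColor(c['color'],cv2.COLOR_RGB2BGR)
a=cv2.resize(im[205:280,240:340],None,fx=8,fy=8,interpolation=cv2.INTER_CUBIC)
cv2.imwrite('pics/p5b.png',a)
cS=np.median([c['color'][v,u] for u,v in [(268,258),(309,250),(300,262)]],0).astype(float)
for s in [(.4735,-.148,-.47)]: print(fit([c],s,.003,.021,[cS]))
E
```

```text
[ 0.4732 -0.1481  0.1861] [ 6.385e-01  7.696e-01  0.000e+00 -1.000e-04] [ 0.1  0.3 -1.4] 0.08700311948727499 16.4
jaw 0.18560857128380093
(array([ 0.46966171, -0.14938339, -0.4503983 ]), np.float64(46.50350397564908))
```

View pics/p5b.png

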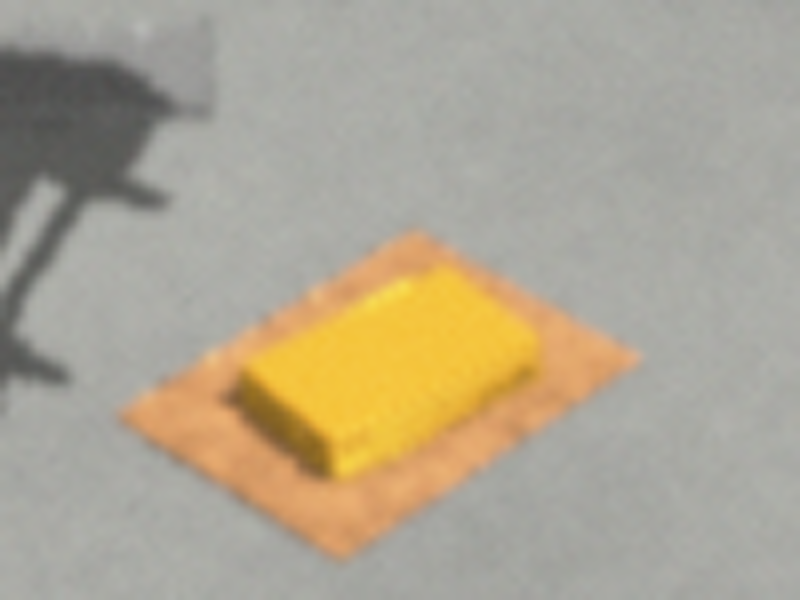

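```bash
python3 - <<'E'
from fit import *
c=pickle.load(open('scene.pkl','rb'));im=cv2.cvtColor(c['color'],cv2.COLOR_RGB2BGR)
x0,y0,s=264,232,16
a=cv2.resize(im[y0:y0+37,x0:x0+49],None,fx=s,fy=s,interpolation=cv2.INTER_CUBIC)
cv2.imwrite('pics/p6a.png',a)
for z in (.003,.009,.015,.021):
    P=((proj(c,box(.4705,-.1494,-.47,z,z))[:4]-[x0,y0])*s+s/2).astype(np.int32); cv2.polylines(a,[P],True,(255,0,0),1)
cv2.imwrite('pics/p6.png',a)
E
```

```text
(no output)
```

View pics/p6.png

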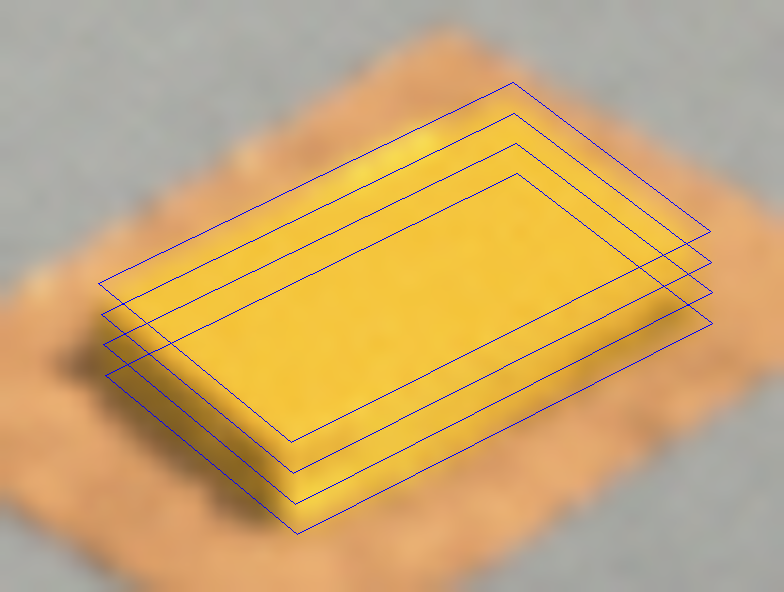

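View pics/p6a.png

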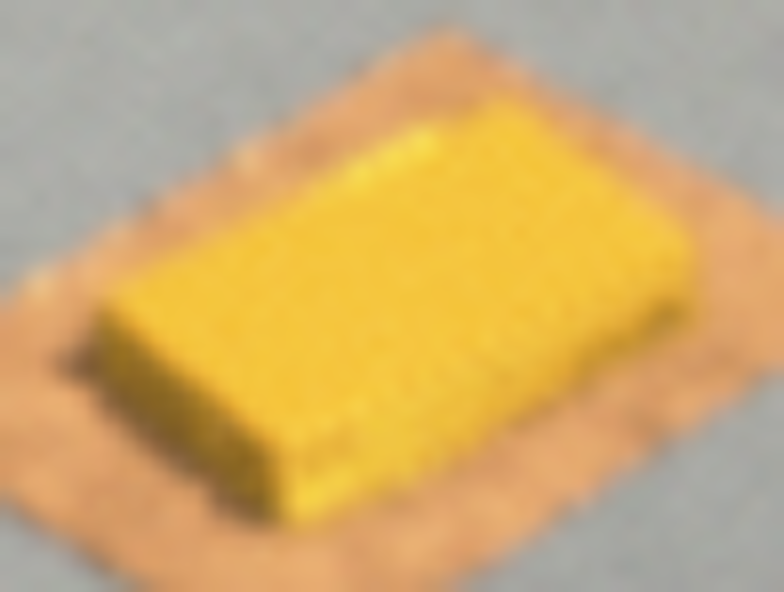

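>>> {"method": "move_arm", "body": {"rows": [-8,48,0,0,0,0,0,-8,48,0,0,0,0,0,-8,48,0,0,0,0,0,-8,48,0,0,0,0,0,-8,48,0,0,0,0,0,-8,48,0,0,0,0,0]}}

```text
time: 17.1
position: [0.4249, 0.1414, 0.1861]
tool_rot: [0.635, 0.772, 0.0, 0.0]
ft_force: [0.9, -0.1, 0.1]
grip_width: 0.087
```

```bash
python3 - <<'E'
from fit import *
from scipy.ndimage import map_coordinates
c=take('top','top7');o=robot.get_obs();print(o['position'],o['time'])
im=cv2.cvtColor(c['color'],cv2.COLOR_RGB2BGR)
x0,y0,s=340,240,11
a=cv2.resize(im[y0:y0+54,x0:x0+54],None,fx=s,fy=s,interpolation=cv2.INTER_CUBIC)
cv2.imwrite('pics/p7.png',a)
cT=np.median([c['color'][v,u] for u,v in [(355,280),(377,262),(372,285),(365,253)]],0).astype(float)
for z1 in (.021,): print(fit([c],(.4735,-.148,-.47),.003,z1,[cT]))
print(fit([c],(.4735,-.148,-.47),.0205,.021,[cT]))
cv2.imwrite('pics/p7b.png',im[120:320,120:440].repeat(2,0).repeat(2,1))
E
```

```text
[0.42223392 0.1479318  0.18614289] 17.15
(array([ 0.47469033, -0.14704973, -0.48837277]), np.float64(12.849304207469455))
(array([ 0.47395452, -0.14673882, -0.46676874]), np.float64(6.8189722922304075))
```

View pics/p7.png

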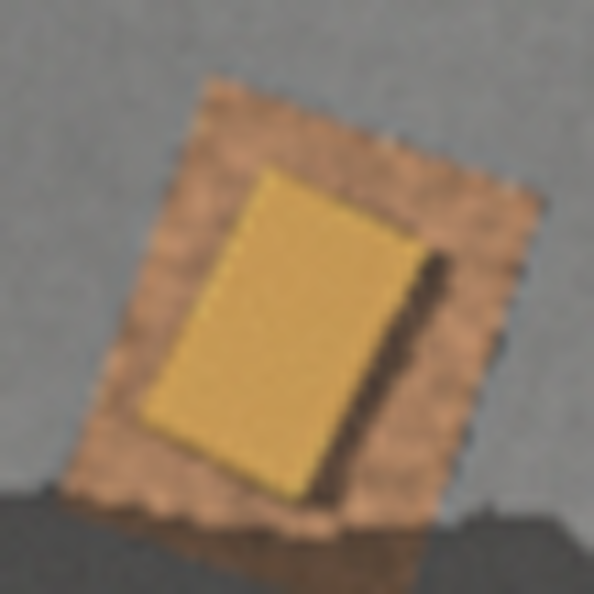

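View pics/p7b.png

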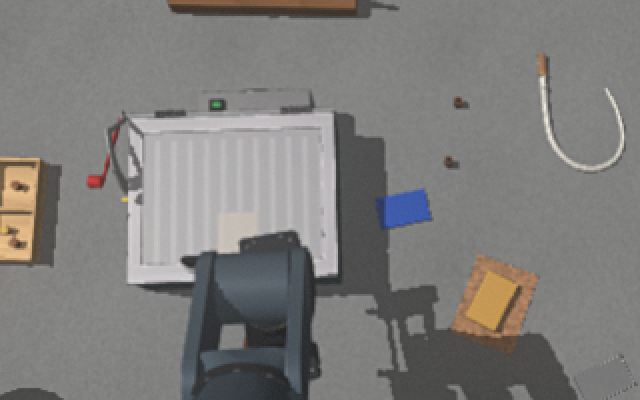

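>>> {"method": "move_arm", "body": {"rows": [7.8,-47.9,0,0,0,-0.11,0,7.8,-47.9,0,0,0,-0.11,0,7.8,-47.9,0,0,0,-0.11,0,7.8,-47.9,0,0,0,-0.11,0,7.8,-47.9,0,0,0,-0.11,0,7.6,-47.8,0,0,0,-0.11,0,0,0,-50,0,0,0,0,0,0,-50,0,0,0,0,0,0,-40,0,0,0,0,0,0,0,0,0,0,0,0,0,0,0,0,0,0,0,0,0,0,0,0,0]}}

```text
time: 18.35
position: [0.4736, -0.1484, 0.048]
tool_rot: [0.852, 0.524, 0.001, 0.002]
ft_force: [0.3, 0.4, -0.5]
grip_width: 0.0873
```

```bash
python3 see.py p8; python3 - <<'E'
from h import *
c=pickle.load(open('scene.pkl','rb'));im=cv2.cvtColor(c['color'],cv2.COLOR_RGB2BGR)
cv2.imwrite('pics/p8b.png',cv2.resize(im[205:280,240:340],None,fx=8,fy=8,interpolation=cv2.INTER_CUBIC))
E
```

```text
[ 0.4736 -0.1484  0.048 ] [0.8517 0.524  0.001  0.0018] [ 0.3  0.4 -0.5] 0.08725563352998561 18.35
jaw -0.46776935133630326
```

View pics/p8b.png

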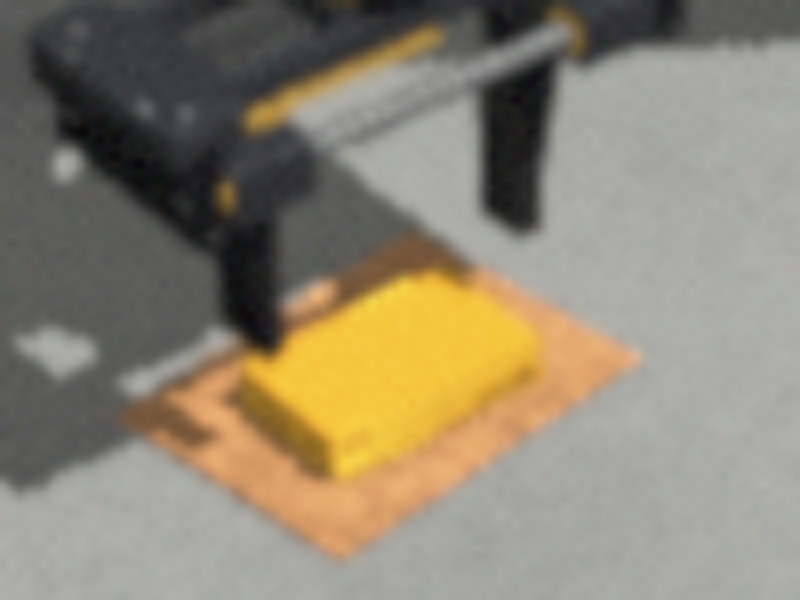

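```bash
python3 - <<'E'
from fit import *
c=pickle.load(open('scene.pkl','rb'));o=robot.get_obs();print(o['position'],o['time'])
im=cv2.cvtColor(c['color'],cv2.COLOR_RGB2BGR)
a=cv2.resize(im[205:280,240:340],None,fx=8,fy=8,interpolation=cv2.INTER_CUBIC)
f=lambda p:((proj(c,p)-[240,205])*8+4).astype(np.int32)
# finger pads quad inner (L=.0873 ,W=.019) and backs L=.117
for L,col in((.0873,(255,0,0)),(.117,(0,0,255))):
    P=f(box(.4736,-.1484,-.468,.048,.06,L,.019))
    for i,j in((0,1),(2,3),(4,5),(6,7),(0,4),(1,5),(2,6),(3,7)): cv2.line(a,P[i].tolist(),P[j].tolist(),col,1)
cv2.polylines(a,[f(box(.4736,-.1484,-.468,.021,.021))[:4]],True,(0,255,0),1)
cv2.polylines(a,[f(box(.4736,-.1484,-.468,.003,.003))[:4]],True,(0,255,0),1)
cv2.imwrite('pics/p8c.png',a)
E
```

```text
[ 0.47377752 -0.14836696  0.04848588] 18.45
```

View pics/p8c.png

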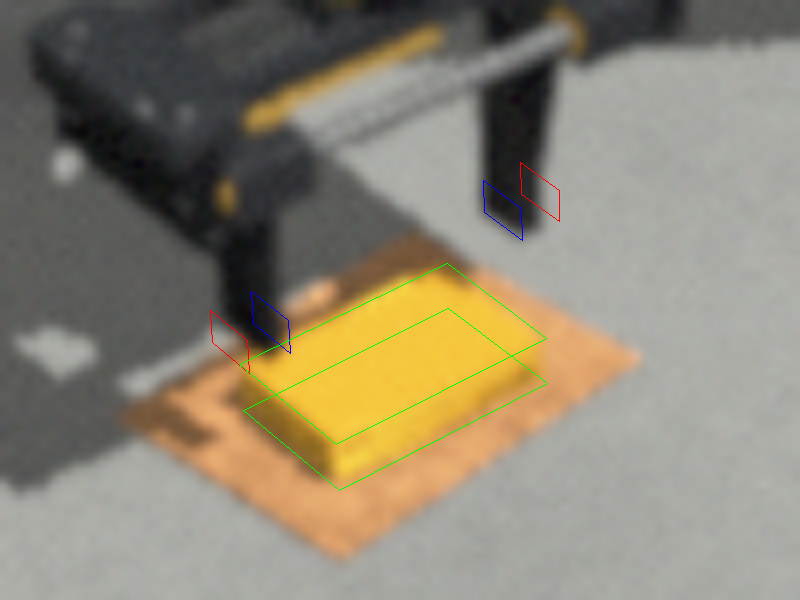

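>>> {"method": "move_arm", "body": {"rows": [0,0,-10,0,0,0,0,0,0,-6,0,0,0,0,0,0,0,0,0,0,0,0,0,0,0,0,0,0,0,0,0,0,0,0,0]}}

```text
time: 18.95
position: [0.4721, -0.1476, 0.03]
tool_rot: [0.852, 0.523, -0.0, -0.0]
ft_force: [-0.3, 0.6, 0.4]
grip_width: 0.0871
```

```bash
python3 see.py p9; python3 - <<'E'
from h import *
c=pickle.load(open('scene.pkl','rb'));im=cv2.cvtColor(c['color'],cv2.COLOR_RGB2BGR)
cv2.imwrite('pics/p9b.png',cv2.resize(im[205:280,240:340],None,fx=8,fy=8,interpolation=cv2.INTER_CUBIC))
E
```

```text
[ 0.4721 -0.1476  0.03  ] [ 8.520e-01  5.235e-01 -0.000e+00 -1.000e-04] [-0.3  0.6  0.4] 0.08713721413108871 18.95
jaw -0.46892327202519013
```

View pics/p9b.png

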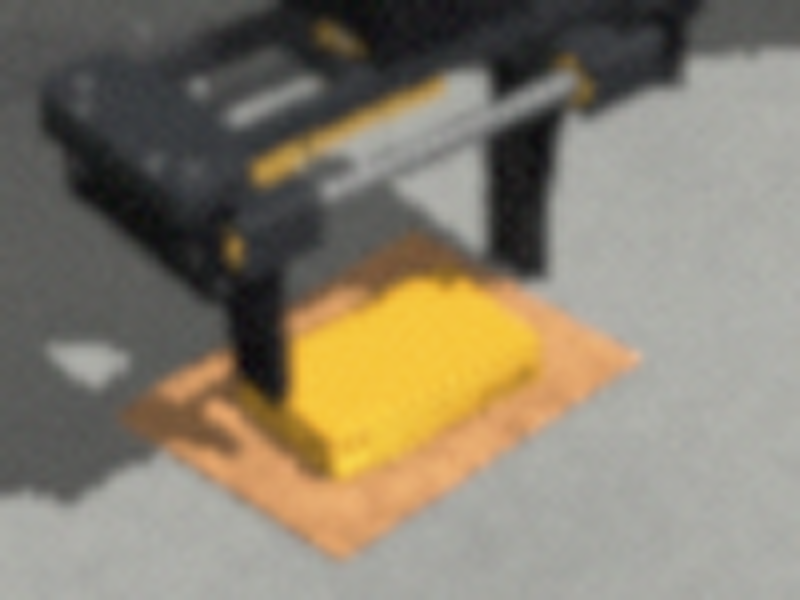

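>>> {"method": "move_arm", "body": {"rows": [0,0,-5,0,0,0,0,0,0,-3,0,0,0,0,0,0,-2,0,0,0,0,0,0,-1,0,0,0,0,0,0,0,0,0,0,0]}}

```text
time: 19.55
position: [0.472, -0.1476, 0.0188]
tool_rot: [0.852, 0.523, -0.0, -0.0]
ft_force: [0.7, -0.4, 0.2]
grip_width: 0.0873
```

Clear of the top plate (z 18.8 mm, no force). I'll go down and squeeze gently.

>>> {"method": "move_arm", "body": {"rows": [0,0,-5,0,0,0,0,0,0,-5,0,0,0,0,0,0,-2.5,0,0,0,0,0,0,0,0,0,0,0,0,0,0,0,0,0,0.05,0,0,0,0,0,0,0.08,0,0,0,0,0,0,0.12,0,0,0,0,0,0,0.2,0,0,0,0,0,0,0.2], "grip_force": 12}}

```text
time: 20.45
position: [0.4729, -0.1481, 0.0067]
tool_rot: [0.852, 0.523, 0.0, 0.001]
ft_force: [1.2, -0.4, -1.2]
grip_width: 0.0802
```

>>> {"method": "move_arm", "body": {"rows": [0,0,0,0,0,0,0.05,0,0,0,0,0,0,0,0,0,0,0,0,0,0,0,0,15,0,0,0,0,0,0,40,0,0,0,0,0,0,50,0,0,0,0,0,0,50,0,0,0,0,0,0,50,0,0,0,0]}}

```text
time: 21.25
position: [0.471, -0.147, 0.2132]
tool_rot: [0.852, 0.523, -0.0, -0.001]
ft_force: [2.1, -0.7, 0.1]
grip_width: 0.0871
```

```bash
cat > tri.py <<'E'
from h import *
def tri(T,S,a,b):
    o1,d1=ray(T,[a]);o2,d2=ray(S,[b]);d1=d1[0]/np.linalg.norm(d1);d2=d2[0]/np.linalg.norm(d2)
    A=np.c_[d1,-d2];s=np.linalg.lstsq(A,o2-o1,rcond=None)[0]
    p,q=o1+d1*s[0],o2+d2*s[1];return (p+q)/2,np.linalg.norm(p-q)
E
python3 - <<'E'
from tri import *
np.set_printoptions(precision=4,suppress=True)
S=take('scene','scene10');T=pickle.load(open('top.pkl','rb'))
T0=cv2.imread('pics/top0.png')
for n,a,b in [('handle',(232.5,250.2),(448.5,249.4)),('pointer',(180.1,217.7),(522.4,320.8)),('index',(172.9,207.8),(533.5,300.1))]: print(n,tri(T,S,a,b))
print(robot.get_obs()['position'],robot.get_obs()['time'])
cv2.imwrite('pics/t10.png',cv2.resize(T0[160:285,150:310],None,fx=5,fy=4.8,interpolation=cv2.INTER_CUBIC))
im=cv2.imread('pics/scene10.png');cv2.imwrite('pics/s10.png',cv2.resize(im[230:380,330:560],None,fx=3.45,fy=3.45,interpolation=cv2.INTER_CUBIC))
cv2.imwrite('pics/s10b.png',cv2.resize(im[205:280,240:340],None,fx=8,fy=8,interpolation=cv2.INTER_CUBIC))
E
```

```text
handle (array([0.5057, 0.2338, 0.1596]), np.float64(0.0037085830528863425))
pointer (array([0.6054, 0.3986, 0.1161]), np.float64(0.002264078579112576))
index (array([0.6186, 0.4025, 0.1816]), np.float64(0.0003912650310399427))
[ 0.4756 -0.1493  0.2209] 21.3
```

View pics/t10.png

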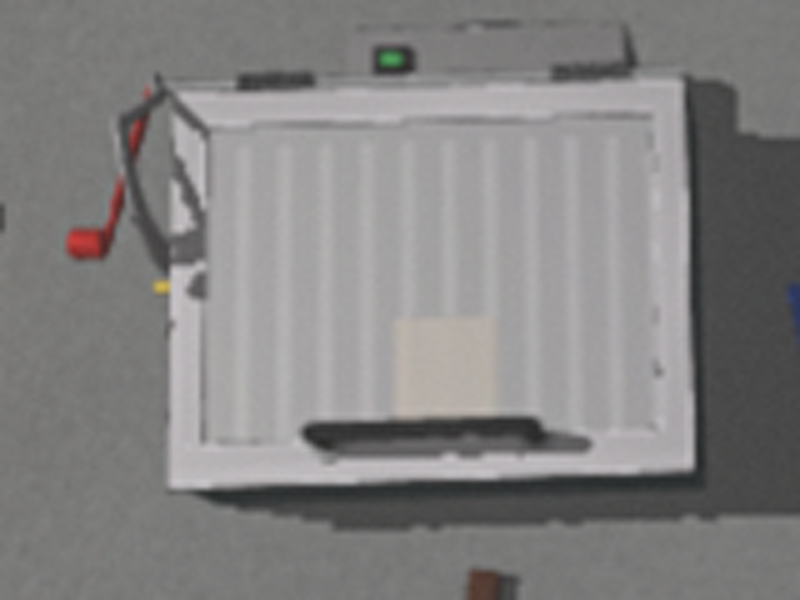

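View pics/s10.png

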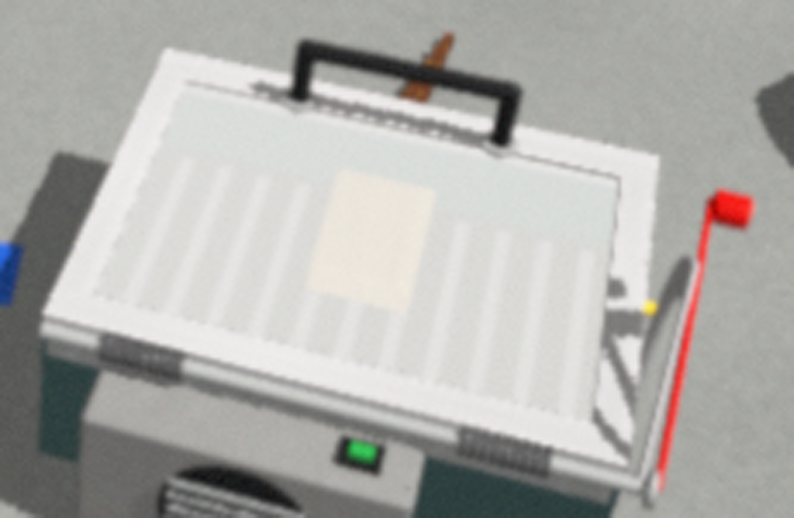

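View pics/s10b.png

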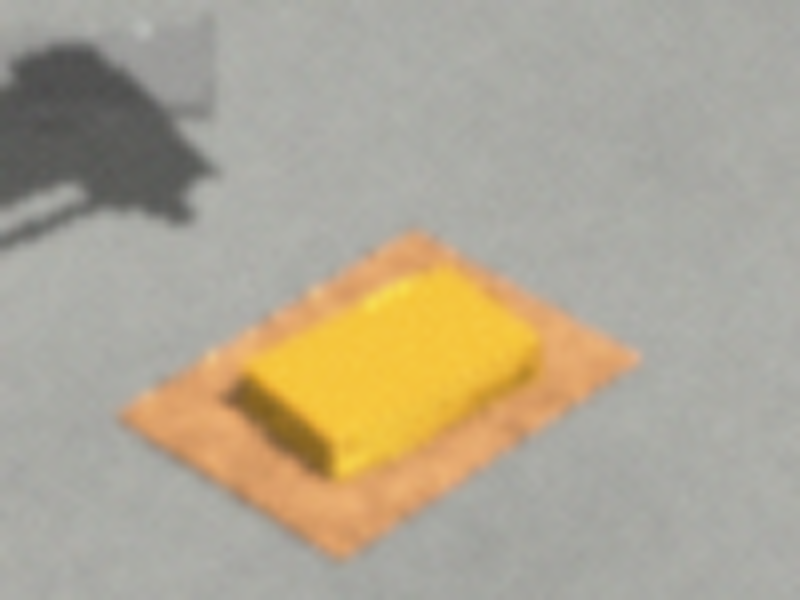

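```bash
cat > boxfit.py <<'E'
from tri import *
from scipy.optimize import least_squares
S=pickle.load(open('scene.pkl','rb'));T=pickle.load(open('top.pkl','rb'))
t=lambda u,v:(u/5+150-.4,v/4.8+160-.4)
s=lambda u,v:(u/3.45+330-.36,v/3.45+230-.36)
obs=[('h+',t(308,430),s(518,92)),('h-',t(538,425),s(302,48)),('p',t(160,287),s(651,307)),('k',t(87,243),s(732,208)),('i',(172.9,207.8),(533.5,300.1))]
for n,a,b in obs: print(n,*tri(T,S,a,b))
def pts(q):
    x,y,ps,ph,yp,yk,yi=q[:7]
    R=np.array([[np.cos(ps),-np.sin(ps),0],[np.sin(ps),np.cos(ps),0],[0,0,1]])
    H=np.array([x,y,.112])
    L=np.array([[-.225,.058,.047],[-.225,-.058,.047],[-.125,yp,0],[-.145*np.cos(ph),yk,.145*np.sin(ph)],[-.125*np.cos(ph),yi,.125*np.sin(ph)]])
    return H+L@R.T
def res(q):
    P=pts(q);bt=np.array([q[7],q[8],0]); 
    e=np.r_[(proj(T,P+bt)-[o[1] for o in obs]).ravel(),(proj(S,P+np.array([q[9],q[10],q[11]]))-[o[2] for o in obs]).ravel(),np.array(q[7:12])/.0012]
    return e
r=least_squares(res,[.73,.23,0,.5,.155,.18,.17]+[0]*5,loss='soft_l1')
np.set_printoptions(precision=4,suppress=True)
print(r.x);print(res(r.x).round(2));print(pts(r.x))
J=r.jac;print('sd',np.sqrt(np.diag(np.linalg.inv(J.T@J)))[:4])
E
python3 boxfit.py
```

```text
h+ [0.50693284 0.29442801 0.1618609 ] 0.00014526768751760112
h- [0.51221037 0.16800377 0.15912074] 0.0016293559156860147
p [0.60078042 0.39262598 0.11505581] 0.005393836902562652
k [0.60726472 0.41192023 0.19924421] 0.0018905951687175114
i [0.61863271 0.40248309 0.18163121] 0.0003912650310399427
[ 0.7336  0.2447  0.0588  0.6192  0.1545  0.1747  0.1637  0.0002  0.0005
 -0.0002 -0.0005  0.0004]
[ 1.85  0.58 -2.47 -0.12  1.39  0.45  0.37  0.81 -0.21 -1.65 -2.86 -0.18
  2.06  0.47  0.47  0.34  0.13  0.37 -0.06 -0.22  0.21  0.42 -0.21 -0.42
  0.31]
[[0.5056 0.2894 0.159 ]
 [0.5124 0.1736 0.159 ]
 [0.5997 0.3917 0.112 ]
 [0.6055 0.4122 0.1962]
 [0.6224 0.4022 0.1845]]
sd [0.0019 0.0046 0.0124 0.0272]
```

>>> {"method": "move_arm", "body": {"rows": [4.6,47.3,3,0,0,0.064,0,4.6,47.3,3,0,0,0.064,0,4.6,47.3,3,0,0,0.064,0,4.6,47.3,3,0,0,0.064,0,4.6,47.3,3,0,0,0.064,0,4.6,47.3,3,0,0,0.064,0,4.6,47.3,3,0,0,0.064,0,4.6,47.3,0,0,0,0.064,0,0,0,-30,0,0,0,0,0,0,-30,0,0,0,0,0,0,0,0,0,0,0,0,0,0,0,0,0,0]}}

```text
time: 22.5
position: [0.5082, 0.2306, 0.1721]
tool_rot: [0.692, 0.722, -0.001, -0.001]
ft_force: [-0.3, 0.5, 0.3]
grip_width: 0.0869
```

```bash
cat > see2.py <<'E'
from h import *
import sys
o=robot.get_obs();print(np.round(o['position'],4),np.round(o['tool_rot'],4),o['ft_force'].round(1),round(o['grip_width'],4),o['time'])
S=take('scene');im=cv2.cvtColor(S['color'],cv2.COLOR_RGB2BGR)
x,y=int(sys.argv[2]),int(sys.argv[3])
cv2.imwrite(f'pics/{sys.argv[1]}.png',cv2.resize(im[y:y+150,x:x+200],None,fx=4,fy=4,interpolation=cv2.INTER_CUBIC))
E
python3 see2.py q1 370 190
```

```text
[0.5082 0.2306 0.1721] [ 6.918e-01  7.221e-01 -1.000e-03 -6.000e-04] [-0.3  0.5  0.3] 0.0869 22.5
```

View pics/q1.png

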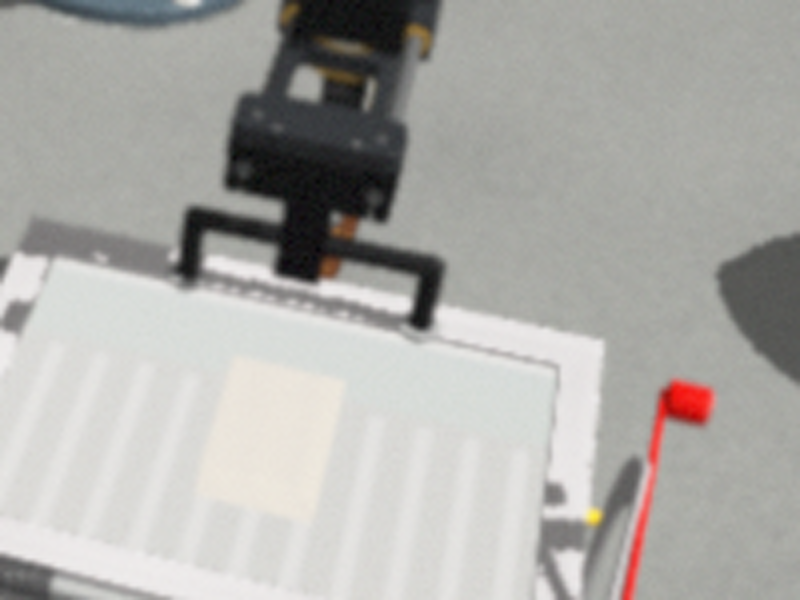

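>>> {"method": "move_arm", "body": {"rows": [0,0,0,0,0,0,0,0,0,-20,0,0,0,0,0,0,-12,0,0,0,0,0,0,0,0,0,0,0,0,0,0,0,0,0,0,0,0,0,0,0,0,0]}}

```text
time: 23.15
position: [0.5096, 0.2308, 0.1413]
tool_rot: [0.692, 0.722, 0.001, 0.0]
ft_force: [-0.4, -0.0, 0.0]
grip_width: 0.0871
```

>>> {"method": "move_arm", "body": {"rows": [0,0,0,0,0,0,0.5,0,0,0,0,0,0,0.8,0,0,0,0,0,0,0.9,0,0,0,0,0,0,1,0,0,0,0,0,0,1,0,0,0,0,0,0,1], "grip_force": 10}}

```text
time: 23.75
position: [0.5089, 0.2308, 0.1405]
tool_rot: [0.692, 0.722, -0.0, -0.0]
ft_force: [-0.2, 0.5, -0.0]
grip_width: 0.0467
```

>>> {"method": "move_arm", "body": {"rows": [0,0,0,0,0,0,1,0,0,0,0,0,0,1,0,0,0,0,0,0,1,0,0,0,0,0,0,1,0,0,0,0,0,0,1]}}

```text
time: 24.25
position: [0.5081, 0.2307, 0.1404]
tool_rot: [0.692, 0.722, -0.001, -0.001]
ft_force: [-0.9, -0.1, 0.6]
grip_width: 0.0116
```

>>> {"method": "move_arm", "body": {"rows": [0,0,0,0,0,0,1,0,0,0,0,0,0,1,2.6,0.1,11.2,0,0,0,1,3.2,0.1,11,0,0,0,1,3.7,0.2,10.9,0,0,0,1,4.3,0.2,10.7,0,0,0,1,4.8,0.2,10.4,0,0,0,1,5.3,0.2,10.2,0,0,0,1,5.8,0.3,9.9,0,0,0,1,6.4,0.3,9.6,0,0,0,1,0,0,0,0,0,0,1,0,0,0,0,0,0,1], "grip_force": 45}}

```text
time: 25.45
position: [0.543, 0.2325, 0.225]
tool_rot: [0.692, 0.722, -0.002, -0.002]
ft_force: [-6.5, 1.6, -6.2]
grip_width: 0.0106
```

```bash
python3 see2.py q2 390 190; python3 -c "
from h import *
T=take('top','top11');im=cv2.imread('pics/top11.png');cv2.imwrite('pics/q2t.png',cv2.resize(im[160:280,150:310],None,fx=5,fy=5,interpolation=cv2.INTER_CUBIC))"
```

```text
[0.543  0.2325 0.225 ] [ 0.6917  0.7222 -0.0016 -0.0017] [-6.5  1.6 -6.2] 0.0106 25.45
```

View pics/q2.png

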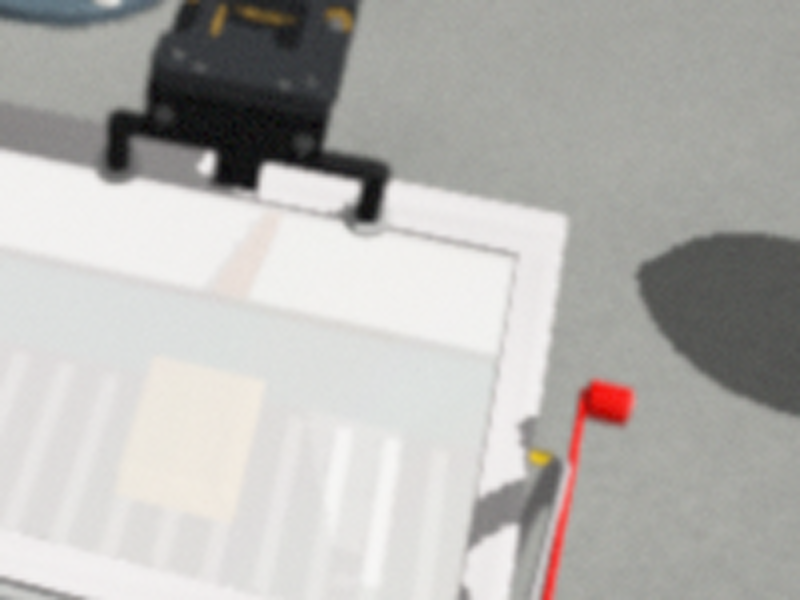

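View pics/q2t.png

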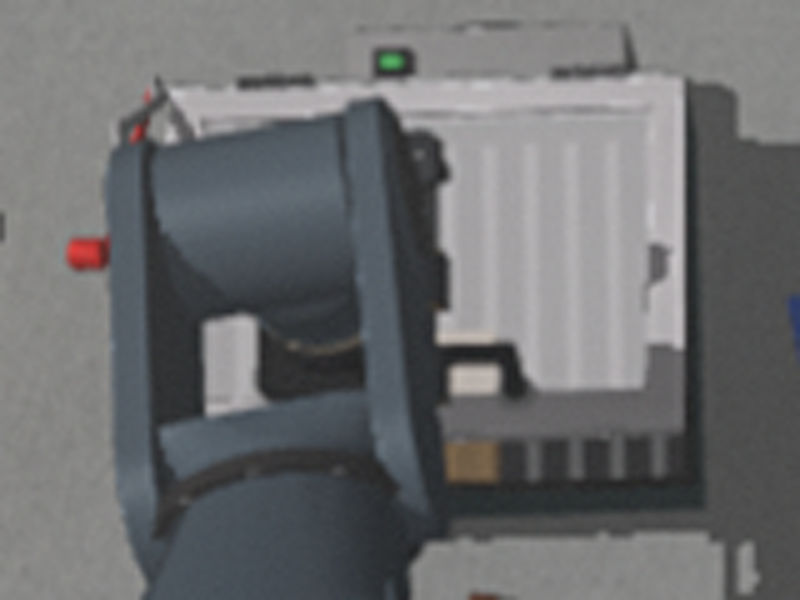

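```bash
python3 - <<'E'
from h import *
S=pickle.load(open('scene.pkl','rb'))
a=S['color'][270:350,490:560];im=cv2.cvtColor(a,cv2.COLOR_RGB2BGR)
cv2.imwrite('pics/q3.png',cv2.resize(im,None,fx=7.4,fy=7.4,interpolation=cv2.INTER_CUBIC))
def cen(c,f,roi):
    x,y,w,h=roi;q=c['color'][y:y+h,x:x+w].astype(int);m=f(q);v,u=np.nonzero(m);return (u.mean()+x,v.mean()+y,len(u))
red=lambda q:(q[...,0]>150)&(q[...,1]<90)&(q[...,2]<90)
yel=lambda q:(q[...,0]>180)&(q[...,1]>150)&(q[...,2]<120)
T=pickle.load(open('top.pkl','rb'))
print('knobS',cen(S,red,(536,280,16,20)))
print('pointer .4 S',cen(S,yel,(515,295,20,20)))
redT=lambda q:(q[...,0]>110)&(q[...,1]<80)&(q[...,2]<80)
print('knobT',cen(T,redT,(160,200,20,20)))
import types
S0={'color':cv2.imread('pics/scene10.png')[...,::-1]};T0={'color':cv2.imread('pics/top0.png')[...,::-1]}
print('pointer0 S',cen(S0,yel,(510,310,20,20)));print('knob0S',cen(S0,red,(536,280,16,20)))
print('knob0T',cen(T0,redT,(160,200,11,20)))
yT=lambda q:(q[...,0]>130)&(q[...,1]>100)&(q[...,2]<90)
print('p0T',cen(T0,yT,(174,210,16,16)))
for n in('lid_pointer','index_tip','lid_handle'): print(n,robot.spot_point('scene',n))
E
```

```text
knobS (np.float64(541.2291666666666), np.float64(290.15625), 96)
pointer .4 S (np.float64(523.8333333333334), np.float64(303.9166666666667), 12)
knobT (np.float64(166.78378378378378), np.float64(210.2972972972973), 37)
pointer0 S (np.float64(518.125), np.float64(319.125), 8)
knob0S (np.float64(541.2127659574468), np.float64(290.1170212765957), 94)
knob0T (np.float64(166.58823529411765), np.float64(210.35294117647058), 34)
p0T (np.float64(182.0), np.float64(219.5), 2)
lid_pointer [{'at': [530.9, 303.9], 'conf': 0.92}]
index_tip [{'at': [531.2, 301.5], 'conf': 0.73}]
lid_handle [{'at': [447.4, 225.4], 'conf': 0.94}]
```

View pics/q3.png

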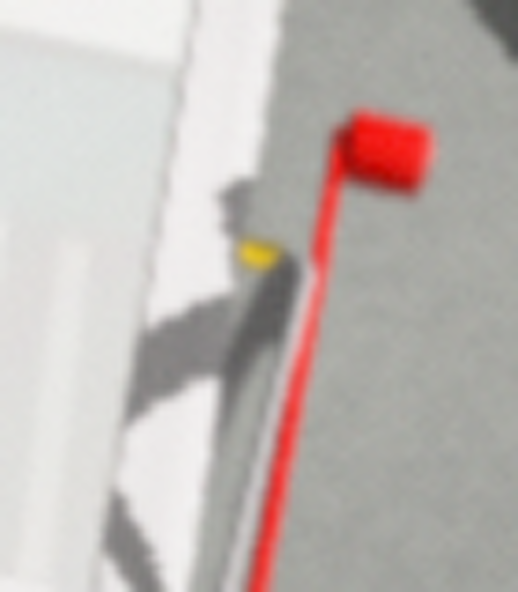

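```bash
cat > fit2.py <<'E'
from tri import *
from scipy.optimize import least_squares
S=pickle.load(open('scene.pkl','rb'));T=pickle.load(open('top.pkl','rb'))
np.set_printoptions(precision=4,suppress=True)
def world(q,L):
    x,y,ps=q[:3];R=np.array([[np.cos(ps),-np.sin(ps),0],[np.sin(ps),np.cos(ps),0],[0,0,1]])
    return np.array([x,y,.112])+np.atleast_2d(L)@R.T
lidp=lambda t,x,y,z:np.array([x*np.cos(t)+z*np.sin(t),y,-x*np.sin(t)+z*np.cos(t)])
def model(q,ptobs,hobs):
    ph,yp=q[3:5];bS=q[5:8];bT=q[8:11]
    e=[]
    for t,uv in ptobs: e+=list((proj(S,world(q,lidp(t,-.125,yp,0))+bS)[0]-uv)/.7)
    k=world(q,[-.145*np.cos(ph),.175,.145*np.sin(ph)])
    e+=list((proj(S,k+bS)[0]-[541.2,290.13])/.5); e+=list((proj(T,k+bT)[0]-[166.6,210.3])/.5)
    for X in hobs:  # arm grasps
        pass
    h0=world(q,[-.225,0,.047])[0]
    e+=[(h0[0]-.508)/.0015,(h0[1]-.231)/.005,(q[2]-.045)/.01,(yp-.152)/.004]
    e+=list(np.array(q[5:11])/.0015)
    return np.array(e)
def run(pt):
    r=least_squares(model,[.733,.241,.045,.6,.15]+[0]*6,args=(pt,[]))
    sd=np.sqrt(np.diag(np.linalg.inv(r.jac.T@r.jac)))
    print(r.x,'phi',r.x[3],'sd',sd[3]);print(model(r.x,pt,[]).round(1)); return r.x
if __name__=='__main__':
    q=run([(0,(518.1,319.1)),(.4035,(523.8,303.9))])
    for t in np.arange(.5,.75,.02): print(round(t,2),proj(S,world(q,lidp(t,-.125,q[4],0))+q[5:8])[0])
    for y in (.155,.16,.165): print(y,proj(S,world(q,[-.125*np.cos(q[3]),y,.125*np.sin(q[3])])+q[5:8])[0])
E
python3 fit2.py
```

```text
[ 0.7324  0.2426  0.0482  0.6389  0.1544 -0.     -0.0012 -0.0002 -0.0003
  0.0013  0.0003] phi 0.6389057335727059 sd 0.01752940318571227
[-0.4  0.1  0.2 -0.4  0.5  0.3  0.8 -0.2 -0.2  0.2  0.3  0.6 -0.  -0.8
 -0.1 -0.2  0.8  0.2]
0.5 [525.2898 301.1302]
0.52 [525.5549 300.6847]
0.54 [525.8166 300.2636]
0.56 [526.0748 299.8671]
0.58 [526.3292 299.4955]
0.6 [526.5799 299.1493]
0.62 [526.8267 298.8286]
0.64 [527.0694 298.5339]
0.66 [527.308  298.2654]
0.68 [527.5423 298.0235]
0.7 [527.7723 297.8085]
0.72 [527.9977 297.6206]
0.74 [528.2186 297.4601]
0.155 [527.4079 298.6304]
0.16 [530.3878 299.3174]
0.165 [533.374  300.0059]
```

```bash
python3 - <<'E'
from fit2 import *
T=pickle.load(open('top.pkl','rb'))
P=cloud(T);Q=cloud(S)
q=T['color'].astype(int);m=(q[...,0]>100)&(q[...,1]<90)&(q[...,2]<90);m[:,:160]=0;m[:,172]=m[:,172];m[:200]=0;m[222:]=0;m[:,173:]=0
m=cv2.erode(m.astype(np.uint8),np.ones((3,3)))>0
print('T knob',m.sum(),P[m].round(4)[:40])
q=S['color'].astype(int);m=(q[...,0]>150)&(q[...,1]<90)&(q[...,2]<90);m[:,:536]=0;m[:,552:]=0;m[:280]=0;m[300:]=0
m=cv2.erode(m.astype(np.uint8),np.ones((3,3)))>0
print('S knob',m.sum(),np.nanmedian(P[m],0) if 0 else np.nanmean(Q[m],0),np.nanstd(Q[m],0))
print('bench S near', np.nanmedian(Q[280:300,560:590].reshape(-1,3),0),np.nanstd(Q[280:300,560:590].reshape(-1,3),0))
print('bench T near', np.nanmedian(P[215:235,150:160].reshape(-1,3),0),np.nanstd(P[215:235,150:160].reshape(-1,3),0))
print('backT lid hinge', np.nanmedian(P[176:180,240:270].reshape(-1,3),0))
print('scene campos',-S['R'].T@S['t'], 'knobview')
E
```

```text
T knob 18 [[0.6084 0.4156 0.2085]
 [0.6081 0.4125 0.21  ]
 [0.6086 0.4105 0.2078]
 [0.6089 0.4081 0.2068]
 [0.6085 0.4048 0.2086]
 [0.6051 0.4148 0.2106]
 [0.6077 0.4155 0.1999]
 [0.6067 0.4114 0.204 ]
 [0.6051 0.4065 0.2112]
 [0.6061 0.4051 0.207 ]
 [0.6036 0.4164 0.2049]
 [0.6037 0.4138 0.2046]
 [0.6037 0.411  0.2048]
 [0.6045 0.4092 0.2019]
 [0.6005 0.4158 0.2062]
 [0.6009 0.4135 0.2049]
 [0.6016 0.4117 0.2019]
 [0.6018 0.4092 0.2014]]
S knob 54 [0.6115 0.4095 0.2018] [0.0026 0.0043 0.002 ]
bench S near [0.3284 0.5136 0.0002] [0.0231 0.019  0.0016]
bench T near [0.6074 0.5108 0.0016] [0.0184 0.009  0.0036]
backT lid hinge [0.7284 0.1889 0.125 ]
scene campos [1.3444 0.3164 0.7917] knobview
```

>>> {"method": "move_arm", "body": {"rows": [3.1,0.1,4.3,0,0,0,1,3.1,0.2,4.3,0,0,0,1,3.3,0.1,4.1,0,0,0,1,3.3,0.2,4.1,0,0,0,1,3.5,0.2,4,0,0,0,1,3.5,0.1,4,0,0,0,1,3.6,0.2,3.8,0,0,0,1,3.7,0.2,3.8,0,0,0,1,0,0,0,0,0,0,1,0,0,0,0,0,0,1,0,0,0,0,0,0,1]}}

```text
time: 26.8
position: [0.5684, 0.2338, 0.2572]
tool_rot: [0.692, 0.722, -0.003, -0.003]
ft_force: [-10.4, 1.9, -2.9]
grip_width: 0.0109
```

```bash
python3 see2.py q4 390 190; python3 - <<'E'
from fit2 import *
from h import *
S=pickle.load(open('scene.pkl','rb'))
o=robot.get_obs();p=o['position'];d=np.array([(p[0]-.5083),p[2]-.1404]);
h=d+[-.225,.047];print('t arm',np.arctan2(h[1],-h[0])-np.arctan2(.047,.225),'r',np.hypot(*h),'vs',np.hypot(.225,.047))
im=cv2.cvtColor(S['color'][270:350,490:560],cv2.COLOR_RGB2BGR)
cv2.imwrite('pics/q5.png',cv2.resize(im,None,fx=7.4,fy=7.4,interpolation=cv2.INTER_CUBIC))
for n in('lid_pointer','index_tip'): print(n,robot.spot_point('scene',n))
E
```

```text
[0.5684 0.2338 0.2572] [ 0.6916  0.7223 -0.003  -0.0028] [-10.4   1.9  -2.9] 0.0109 26.8
t arm 0.5764397412092034 r 0.2324122181461562 vs 0.22985647695899283
lid_pointer [{'at': [531.9, 302.7], 'conf': 0.74}]
index_tip [{'at': [533.0, 298.1], 'conf': 0.89}]
```

View pics/q4.png

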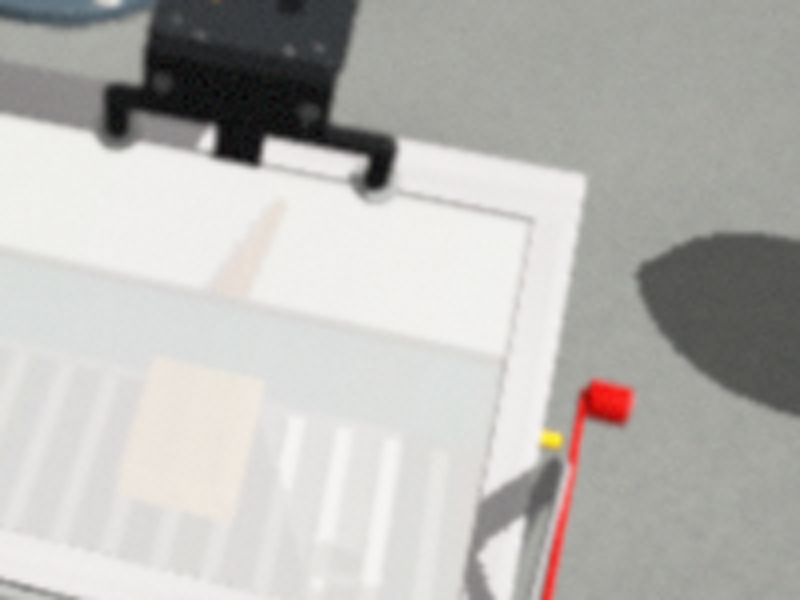

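View pics/q5.png

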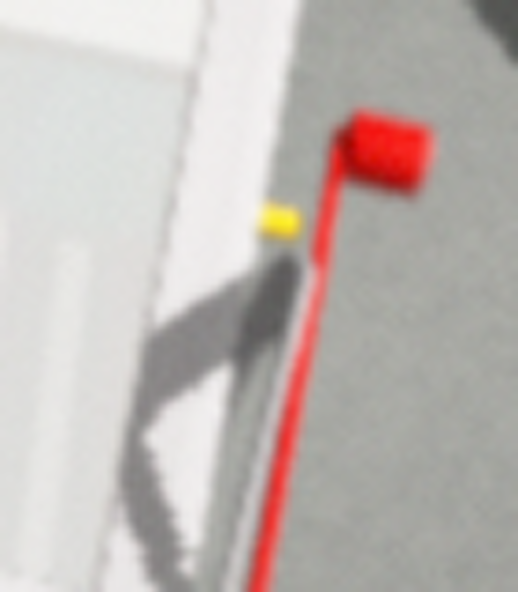

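```bash
python3 - <<'E'
from fit2 import *
S=pickle.load(open('scene.pkl','rb'));Q=cloud(S)
# frame strip corners in q4 crop -> px
L=[]
for v in range(240,298):
    f=(v-240)/50
    # strip centre: crop (555,200)->(515,440)
    u=(555-40*((v-190)*4-200)/240)/4+390
    for du in (-1,0,1):
        X=Q[v,int(round(u))+du]
        if np.isfinite(X).all(): L.append(X)
L=np.array(L);psi=.047
H=np.array([.7324,.2426,.112]);e=np.array([np.cos(psi),np.sin(psi),0])
a=(L-H)@e;z=L[:,2]-.112
k=np.ones(len(L),bool)
for i in range(6):
    c=np.polyfit(a[k],z[k],1);r=z-np.polyval(c,a);k=abs(r)<.006
print(len(L),k.sum(),'slope angle',np.arctan(-c[0]),'at hinge z',c[1],'range',a[k].min(),a[k].max(),'rms',r[k].std())
# knob
q=S['color'].astype(int);m=(q[...,0]>150)&(q[...,1]<90)&(q[...,2]<90);m[:,:536]=0;m[:,552:]=0;m[:280]=0;m[300:]=0
m=cv2.erode(m.astype(np.uint8),np.ones((3,3)))>0
X=np.nanmean(Q[m],0)-H;print('knob a,z surf',X@e,X[2])
# red arm points
m=(q[...,0]>150)&(q[...,1]<110)&(q[...,2]<110);m[:300]=0;m[365:]=0;m[:,:515]=0;m[:,540:]=0
X=Q[m]-H;X=X[np.isfinite(X).all(1)];aa=X@e
k=np.ones(len(X),bool)
for i in range(6):
    c=np.polyfit(aa[k],X[k,2],1);r=X[:,2]-np.polyval(c,aa);k=abs(r)<.008
print('red arm',len(X),k.sum(),np.arctan(-c[0]),c[1],aa[k].min(),aa[k].max())
yel=(q[...,0]>180)&(q[...,1]>150)&(q[...,2]<120);yel[:294]=0;yel[306:]=0;yel[:,:520]=0;yel[:,535:]=0
v,u=np.nonzero(yel);print('yel',u.mean(),v.mean(),u.min(),u.max(),len(u),np.nanmedian(Q[yel],0)-H)
E
```

```text
173 173 slope angle 0.5751121312724352 at hinge z 0.006059897832543314 range -0.19668012396197715 -0.09975492417904785 rms 0.0020338732531547644
knob a,z surf -0.11282035675085986 0.08984980874038566
red arm 128 120 0.622180987704658 0.003862698440998191 -0.10180180376760614 -0.006840111109825212
yel 527.8333333333334 299.6666666666667 526 530 18 [-0.1102  0.1509  0.0691]
```

>>> {"method": "move_arm", "body": {"rows": [1.9,0.1,2.1,0,0,0,1,1.9,0.1,2.1,0,0,0,1,1.9,0.1,2.1,0,0,0,1,1.9,0.1,2,0,0,0,1,0,0,0,0,0,0,1,0,0,0,0,0,0,1,0,0,0,0,0,0,1]}}

```text
time: 27.65
position: [0.5763, 0.2343, 0.2651]
tool_rot: [0.692, 0.722, -0.003, -0.003]
ft_force: [-8.9, 2.4, -5.2]
grip_width: 0.0106
```

```bash
cat > ang.py <<'E'
import sys
from h import *
o=robot.get_obs();p=o['position'];print(p.round(4),o['ft_force'].round(1),o['grip_width'],o['time'])
h=np.array([p[0]-.5083,p[2]-.1404])+[-.225,.047];print('t arm',np.arctan2(h[1],-h[0])-np.arctan2(.047,.225))
S=take('scene',sys.argv[1]);Q=cloud(S);q=S['color'].astype(int)
psi=.047;H=np.array([.7324,.2426,.112]);e=np.array([np.cos(psi),np.sin(psi),0]);n=np.array([-np.sin(psi),np.cos(psi),0])
# lid frame strip: white-ish points, box y .115..148, height near lid
X=Q.reshape(-1,3)-H;a=X@e;b=X@n;z=X[:,2]
col=q.reshape(-1,3)
w=(b>.125)&(b<.143)&(a<-.09)&(a>-.2)&(z>.03)&(col.min(1)>170)
k=w.copy()
for i in range(8):
    c=np.polyfit(a[k],z[k],1);r=z-np.polyval(c,a);k=w&(abs(r)<.006)
print('lid depth angle',np.arctan(-c[0]),k.sum(),w.sum(),c[1])
m=(q[...,0]>150)&(q[...,1]<110)&(q[...,2]<110);m[:300]=0;m[365:]=0;m[:,:515]=0;m[:,540:]=0
m=m.ravel()&np.isfinite(z);k=m.copy()
for i in range(6):
    c=np.polyfit(a[k],z[k],1);r=z-np.polyval(c,a);k=m&(abs(r)<.008)
print('red arm',np.arctan(-c[0]),k.sum())
im=cv2.cvtColor(S['color'][270:350,490:560],cv2.COLOR_RGB2BGR)
cv2.imwrite(f'pics/{sys.argv[1]}c.png',cv2.resize(im,None,fx=7.4,fy=7.4,interpolation=cv2.INTER_CUBIC))
E
python3 ang.py r1
```

```text
[0.5763 0.2343 0.2651] [-8.9  2.4 -5.2] 0.010567805389012407 27.65
t arm 0.6241898934742932
lid depth angle 0.6255883936035972 773 804 0.004811416052622644
red arm 0.6211942037147502 120
```

View pics/r1c.png

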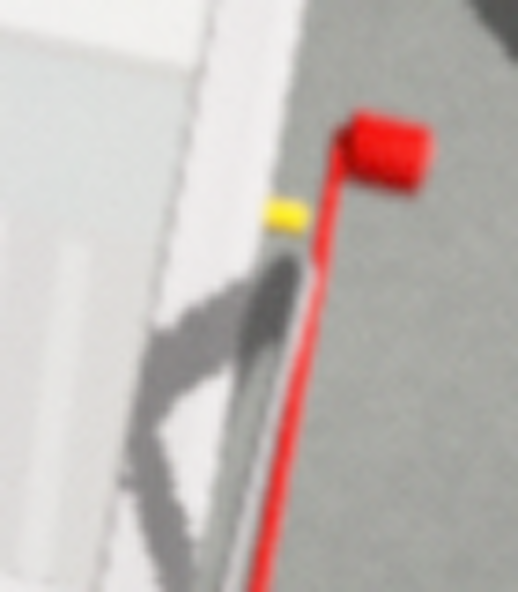

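View pics/r1.png

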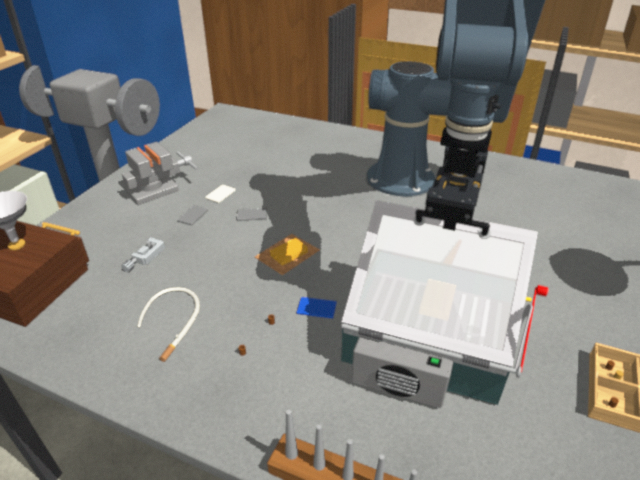

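>>> {"method": "move_arm", "body": {"rows": [0,0,0,0,0,0,1,0,0,0,0,0,0,1,0,0,0,0,0,0,1,0,0,0,0,0,0,1,0,0,0,0,0,0,1]}}

```text
time: 28.2
position: [0.5763, 0.2342, 0.2651]
tool_rot: [0.692, 0.722, -0.003, -0.003]
ft_force: [-8.4, 1.9, -5.4]
grip_width: 0.0104
```

```bash
python3 ang.py r2; python3 -c "
from rig import robot
print(robot.hand_in())"
```

```text
[0.5763 0.2342 0.2651] [-8.4  1.9 -5.4] 0.010441894374565776 28.2
t arm 0.6241090595195352
lid depth angle 0.6258098917939068 784 810 0.004723518358385953
red arm 0.626856815334202 122
the job is handed in; nothing more can be done
None
```

I laid both loose brass blanks on the mat blank, raised the lid to the red index, and handed the job in at 28.2 s with the lid still in the gripper.

- **Pack:** I squeezed it gently across both sides to square the edges. The jaws stopped at 49.9 mm and 80.2 mm, against blank sizes of 50 and 80 mm. A scene picture after the squeezes showed it flush.
- **Lid:** it was steady at about 0.624 rad from the arm and 0.626 from camera depth. I raised it slowly from below, and no reading showed it going past the index.
- **Index:** camera depth gave 0.621 to 0.627. An earlier triangulation gave 0.639 ± 0.018, slightly higher but within its error. I did not touch the index.
- **Bystanders:** the bocal, tube cutter and ferrules look unmoved in the last full picture. The sizing stick is seen only through the clear lid there. I checked these by eye only.
- **Forces:** the wrist force reading was about 10 N while holding, and none of the readings I took went above about 12 N.

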